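# Load and lock the brake calliper test fixture

### The job

Clear the setting master out of its nest on the test fixture and stand it in the far compartment of the tray, and stand every brake calliper from the bench in a nest of its own, flat on its foot so that it holds the sensing pin there fully down. Once all are in, push the square-bored key fully down onto the fixture's square drive shaft, turn it clockwise to its stop so that the lock bar slides over the callipers' feet, and lift it off and stand it upright back in the near compartment; last of all press the start button, and leave the loose tape and tyre lever where they are.

Things in the scene. Friction and masses are not known exactly. Their poses are not given: they have to be found in the camera images.
- calliper_a: brake calliper, alike, one may be absent: aluminium foot 90 x 44 x 10 mm, on it a dark block 48 long x 32 wide (grip across this), its top 45 mm above the underside, with two thin fittings to 56 mm; 0.30 kg. Starts standing on its foot. Origin: centre of the underside; x along the length, y across, z up. Either way round is right.
- calliper_b: brake calliper, alike, one may be absent: aluminium foot 90 x 44 x 10 mm, on it a dark block 48 long x 32 wide (grip across this), its top 45 mm above the underside, with two thin fittings to 56 mm; 0.30 kg. Starts standing on its foot. Origin: centre of the underside; x along the length, y across, z up. Either way round is right.
- calliper_c: brake calliper, alike, one may be absent: aluminium foot 90 x 44 x 10 mm, on it a dark block 48 long x 32 wide (grip across this), its top 45 mm above the underside, with two thin fittings to 56 mm; 0.30 kg. Starts standing on its foot. Origin: centre of the underside; x along the length, y across, z up. Either way round is right.
- nest0 (a point): left-hand (fixture +y) nest of the fixture: its centre on the top face of the base plate (15 mm above the bench), x and y as the fixture's. Steel strips 8 mm high leave a pocket 97 mm (x) by 52 mm (y) for a calliper's foot. A 10 mm round sprung sensing pin stands up 6 mm in the centre; the calliper's own weight (about 3 N) holds it down (1 N).
- nest1 (a point): middle nest of the fixture: its centre on the top face of the base plate (15 mm above the bench), x and y as the fixture's. Steel strips 8 mm high leave a pocket 97 mm (x) by 52 mm (y) for a calliper's foot. A 10 mm round sprung sensing pin stands up 6 mm in the centre; the calliper's own weight (about 3 N) holds it down (1 N).
- nest2 (a point): right-hand (next to the drive housing) nest of the fixture: its centre on the top face of the base plate (15 mm above the bench), x and y as the fixture's. Steel strips 8 mm high leave a pocket 97 mm (x) by 52 mm (y) for a calliper's foot. A 10 mm round sprung sensing pin stands up 6 mm in the centre; the calliper's own weight (about 3 N) holds it down (1 N).
- master_0: setting master that starts in nest0 (only one of the three masters is there): plain steel foot 90 x 44 x 10 mm with an upright round steel handle 28 mm across, its top 55 mm above the underside; 0.35 kg. Origin: centre of the underside; x along the foot's length, y across, z up.
- master_1: setting master that starts in nest1 (only one of the three masters is there): plain steel foot 90 x 44 x 10 mm with an upright round steel handle 28 mm across, its top 55 mm above the underside; 0.35 kg. Origin: centre of the underside; x along the foot's length, y across, z up.
- master_2: setting master that starts in nest2 (only one of the three masters is there): plain steel foot 90 x 44 x 10 mm with an upright round steel handle 28 mm across, its top 55 mm above the underside; 0.35 kg. Origin: centre of the underside; x along the foot's length, y across, z up.
- pin0 (a joint): sensing pin in the middle of nest0: 0 = standing up 6 mm, 0.006 m = fully pressed down; counts as pressed above 0.0045
- pin1 (a joint): sensing pin in the middle of nest1: 0 = standing up 6 mm, 0.006 m = fully pressed down; counts as pressed above 0.0045
- pin2 (a joint): sensing pin in the middle of nest2: 0 = standing up 6 mm, 0.006 m = fully pressed down; counts as pressed above 0.0045
- fixture: calliper test fixture, fixed: grey plate 170 (x -60 to +110) x 355 (y) x 15 mm. Origin on the bench at x, y 0, x away from robot, z up. Nests at y +130, +35, -60 mm; dark drive housing 52 mm square, top 50 mm above the bench, at y -145, lower behind. Along the far side a lock bar with 3 fingers slides toward the robot as the drive turns, 3 mm above the far ends of the callipers' feet.
- drive_square (a point): foot of the upright square drive shaft, on top of the drive housing (50 mm above the bench), on its axis; the frame turns with the shaft and its x and y are square to the shaft's flats. The shaft is 14 mm square and stands up 24 mm, the top 4 mm narrowed to 10.5 mm.
- drive (a joint): turn of the square shaft, clockwise seen from above, rad: 0 = lock bar fully back (unlocked), 1.57 = stop, lock bar fully home; starts between 0 and 0.25, stiff (about 0.12 N m), stays where it is left; the bar moves 15.5 mm a radian
- key: removable key: dark steel hub 40 x 40 x 34 mm with a square bore 16.4 mm wide, 26 mm deep from below; on it a black grip bar 90 (x) x 16 mm thick (y), 33 to 63 mm above the underside; 0.22 kg. Origin: centre of the underside, on the bore's axis; the bore's sides lie along x and y, so it fits at every quarter turn. Seated, its underside rests on the drive housing. Starts standing in the tray.
- tray: grey open tray, fixed: 210 (x) x 120 (y) x 22 mm high, 4 mm walls and floor, split by a 4 mm wall across the middle into a near (-x) compartment for the key and a far (+x) one for the master, each about 99 x 112 mm inside. Origin: centre of its underside.
- key_place (a point): centre of the floor of the tray's near compartment, where the key starts and goes back
- master_place (a point): centre of the floor of the tray's far compartment, where the setting master goes
- start_top (a point): centre of the top of the round grey start button, 26 mm across, in a black collar on the low part of the drive housing 80 mm behind the shaft; pressed straight down
- start (a joint): start button: 0 = up, 0.006 m = fully pressed (4 N); springs back; counts as pressed above 0.004
- tape_1: bystander: roll of black tape, 58 mm across, 19 mm high, loose; origin at the centre of its underside
- tyre_lever_b: bystander: yellow plastic tyre lever, 113 mm long, loose; origin at the centre of its underside

How it is judged:
By the outcome, as a careful person would: the job done as asked, in the order asked, and still so for the second after the job is handed in, with the robot touching nothing.
Of calliper_a, calliper_b, calliper_c only 2 to 3 are there at a start; the rules pass over those that are not, and their reading is None.
Of master_0, master_1, master_2 only 1 to 1 are there at a start; the rules pass over those that are not, and their reading is None.
At some moment in a run one of calliper_a, calliper_b, calliper_c may be knocked a few centimetres aside while the robot is not near it.
Once in a run the grip may slacken for a moment while it holds something.
It also fails if it takes over 210 s, if anything falls off the work surface, if the arm or the gripper's body presses on something with over 40 N, if the wrist force passes 120 N, or if a joint passes its speed limit or range.

### The arm

A 7-joint arm with a two-finger parallel gripper is mounted at the origin on a cart in front of the work surface, level with it; the furniture and walls round the work are solid. World frame = base frame: x ahead of the robot, y to its left, z up, the work surface at z = 0. Lengths are in m, angles in rad, forces in N, time in s.
With the tool pointing down it reaches from about 0.4 to 0.9 m from the base axis. Payload 5.5 kg.
Tool frame: the origin (TCP) lies at the very end of the fingers, on their centre line; the grasp point (between the pads) lies 19 mm behind it (tcp_to_grasp is the distance from the TCP to the grasp point, in m); z points along the fingers, y is the direction in which the jaws open and shut (so a half turn about z gives the same grasp; the last joint's range is limited). The gripper opens to 92 mm and grips with 3 to 60 N. Pads are 19 mm wide; open, the fingers measure 130 mm over their backs; the gripper's body (75 mm by 190 mm) begins 47 mm behind the grasp point.
Start: joints at [-0.88, 0.501, -0.427, 1.55, 0.221, 1.138, -0.21], TCP at [0.27, 0.591, 0.227] pointing down, gripper open.
Joint ranges: [-2.88, 2.88], [-0.31, 2.03], [-1.54, 1.56], [0.2, 2.42], [-1.41, 4.55], [0.19, 2.02], [-2.57, 2.57]. Speed limits (rad/s): [2.57, 2.57, 3.14, 3.14, 3.14, 3.14, 3.14].

### API

Orientations are given as a unit quaternion [x, y, z, w].
In Python, from rig import * gives the robot as it stands. The module is installed in compiled form; this text tells all that it offers.
- The arm moves only by the tool apply_moves, never from a script. Its arguments are lists of equal length, an entry for each row: "gripper": the opening in per cent of the stroke, from 0 (shut) to 100 (fully open); "linear": the shift along the tool's x, y, z in m, a list of three; "yaw": the turn about the tool's z in degrees. A call has 1 to 10 rows; each row shifts and turns the commanded pose from where the row before left it, along the tool's axes as they then stand; what a row does not reach is not made up. A row lasts 1/10 s, in which the tool goes at most 50 mm and 8.59 degrees, less where a joint would pass 70% of its speed; a pose out of reach is approached as far as the arm can. A call with a gripper value outside its range is refused whole. The fingers move at their own pace and stop on an object; "force" is the grip in N (left out, the last holds). Time passes only in rows, so rows that do not move let the fingers close. It gives the time, the measured TCP pose, the force and the opening at its end, in the units of the state.
- state(): the state, without advancing time (a new reading comes with each control period).
- capture(name): name is "scene" or "side" or "wrist"; returns a dict with "img" (384x512x3 uint8, red, green, blue), "mtx" (3x3 intrinsics, pixels), "distortion" ([k1, k2, p1, p2, k3] as OpenCV has them; the pictures are not rectified), "rvec" (rotation vector, rad) and "tvec" (3), from world to camera coordinates, as OpenCV has them. Camera axes: x right, y down, z forward; pixel columns grow to the right and rows downward; lengths in m; the calibration is good to about 2 mm. A picture is of the moment at which its call begins. There is no depth.
- sign_off(): hands the job in, once; it reports no verdict.
Trained networks look in a picture, given as the dict that the camera call returned (one of the last four; its "shot" number tells which), for a name from the list of things; names that differ only in an ending like _2 or _b are one class to them, and where a whole thing is asked for, a point or a joint stands for the part that bears it (a point fixed in the world has none). Each returns a list of dicts, best first, with "p" (0 to 1); they miss things now and then, are a little off and sometimes report something else, mostly with a low value. They report only what shows in the picture. A call takes as long as a camera call.
- recognise(query, picture): "centre" ([column, row] as shares, 0 to 1, of the picture: columns of its width, rows of its height, amid what is visible of it).
- trace(query, picture): "mask" (384x512 bool, what is visible of it) and "centre" ([column, row] as shares, 0 to 1, of the picture: columns of its width, rows of its height, amid what is visible of it).
- tip_of(query, picture): "centre" ([column, row] as shares, 0 to 1, of the picture: columns of its width, rows of its height: a listed point, or the origin of a listed thing).
The state is a dict: "time": time; "joint_positions": joint angles; "joint_velocities": joint speeds; "effort": joint torques, N m; "tcp_pos": TCP position; "eef_rot": TCP orientation; "force": force on the tool from outside, world axes, zero at the start; "moment": the same for the moment, N m; "grip_width": finger opening in m.
Only numpy, scipy, OpenCV 4.12 (cv2) and the standard library are available. Lean on these libraries where they do the work, as an engineer would, in place of code of your own. Each camera call takes 0.05 s, during which the arm holds its last target.

## Working session

There is one attempt and no reset: what is moved stays moved. The work goes in short steps, Python scripts to look and compute and a tool call to move; the robot and the scene stay as the last step left them, time stands still between calls to the robot, and variables do not carry over. Pictures are saved under pics/ and viewed, and the job is handed in when it is done.

Besides the shell and the picture viewer there is one more tool, called in YAML: its name, and indented under it one key for each argument. apply_moves: Moves the arm, as the interface text tells. Its arguments: {"type":"object","properties":{"gripper":{"type":"array"},"linear":{"type":"array"},"yaw":{"type":"array"},"force":{"type":"number"}},"required":["gripper","linear","yaw"]}

```bash
mkdir -p pics
cat > h.py <<'E'
from rig import *
import numpy as np, cv2
def save(c,n): cv2.imwrite('pics/'+n+'.png',cv2.cvtColor(c['img'],cv2.COLOR_RGB2BGR))
def ray(c,px):
    n=cv2.undistortPoints(np.array([[px]],float),c['mtx'],np.array(c['distortion'],float))[0,0]
    R=cv2.Rodrigues(np.array(c['rvec'],float))[0]; t=np.array(c['tvec'],float).reshape(3)
    return -R.T@t, R.T@np.array([n[0],n[1],1.])
def onz(c,px,z):
    o,d=ray(c,px); return (o+d*(z-o[2])/d[2])
def proj(c,P):
    return cv2.projectPoints(np.array(P,float).reshape(-1,3),np.array(c['rvec'],float),np.array(c['tvec'],float),c['mtx'],np.array(c['distortion'],float))[0].reshape(-1,2)
def tri(c1,p1,c2,p2):
    o1,d1=ray(c1,p1);o2,d2=ray(c2,p2)
    A=np.array([d1,-d2]).T; s=np.linalg.lstsq(A,o2-o1,rcond=None)[0]
    a=o1+d1*s[0];b=o2+d2*s[1]; return (a+b)/2,np.linalg.norm(a-b)
W=np.array([512,384.])
E
python3 - <<'E'
from h import *
s=state();print({k:np.round(v,3) for k,v in s.items()})
for n in ['scene','side','wrist']:
    c=capture(n);save(c,n+'0');o,_=ray(c,(256,192));print(n,o.round(3))
E
```

```text
{'time': np.float64(0.0), 'joint_positions': array([-0.88 ,  0.502, -0.427,  1.551,  0.221,  1.138, -0.21 ]), 'joint_velocities': array([ 0.   , -0.   , -0.001,  0.001,  0.   ,  0.001,  0.001]), 'effort': array([ 0.0000e+00, -5.6659e+01, -5.8160e+00, -2.7912e+01, -6.9000e-02,
        3.0000e-02,  0.0000e+00]), 'tcp_pos': array([0.269, 0.591, 0.226]), 'eef_rot': array([ 0.212,  0.977, -0.001, -0.   ]), 'force': array([-0.419,  1.242,  0.329]), 'moment': array([0.012, 0.01 , 0.018]), 'grip_width': np.float64(0.092)}
scene [ 0.086 -0.623  0.751]
side [0.565 1.209 0.609]
wrist [0.198 0.624 0.383]
```

View pics/scene0.png

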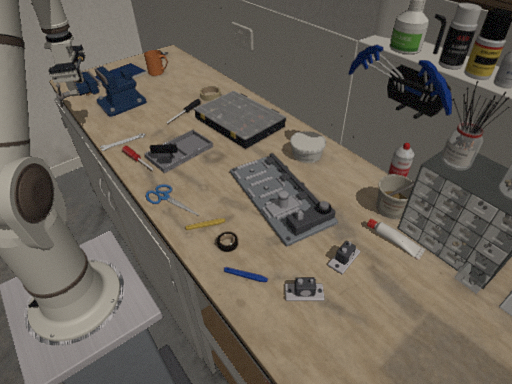

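View pics/side0.png

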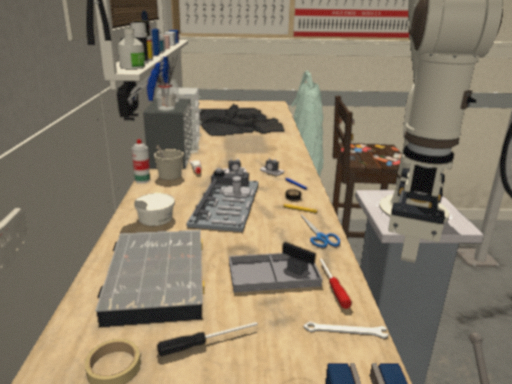

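View pics/wrist0.png

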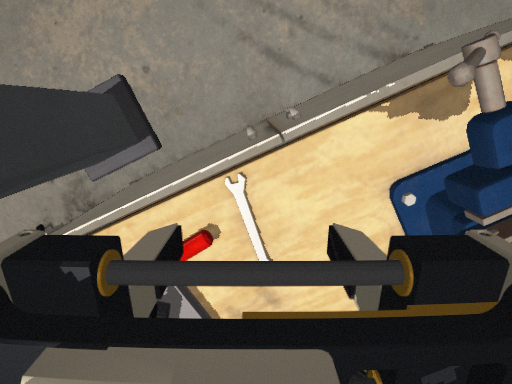

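The scene view shows two callipers at about (304,289) and (344,256). The fixture is at (285,195), the tray with the key at (178,150), the tape at (228,241) and the lever at (205,224). The wrist view shows only the bench edge and a spanner.

Run:
```python
from h import *
cs=capture('scene');cd=capture('side')
import pickle
for n in ['scene','side']:pass
for q in ['nest0','nest1','nest2','fixture','drive_square','tray','key','key_place','master_place','start_top','calliper_a','master_0','master_1','tape_1','tyre_lever_b']:
    print(q)
    for nm,c in (('sc',cs),('sd',cd)):
        r=tip_of(q,c); print('  ',nm,[(round(float(x['p']),2),(np.array(x['centre'])*W).round(1).tolist()) for x in r[:4]])
```

```text
nest0
   sc [(0.89, [264.7, 189.3]), (0.78, [282.0, 208.3]), (0.73, [250.3, 173.5]), (0.71, [201.7, 225.5])]
   sd [(0.85, [228.4, 205.7]), (0.73, [235.5, 190.0]), (0.72, [225.2, 218.8])]
nest1
   sc [(0.89, [264.7, 189.3]), (0.78, [282.0, 208.3]), (0.73, [250.3, 173.5]), (0.71, [201.7, 225.5])]
   sd [(0.85, [228.4, 205.7]), (0.73, [235.5, 190.0]), (0.72, [225.2, 218.8])]
nest2
   sc [(0.89, [264.7, 189.3]), (0.78, [282.0, 208.3]), (0.73, [250.3, 173.5]), (0.71, [201.7, 225.5])]
   sd [(0.85, [228.4, 205.7]), (0.73, [235.5, 190.0]), (0.72, [225.2, 218.8])]
fixture
   sc [(0.36, [265.4, 189.4])]
   sd [(0.62, [232.9, 202.8]), (0.29, [271.6, 167.5])]
drive_square
   sc [(0.45, [298.5, 215.7]), (0.38, [323.4, 204.8])]
   sd [(0.5, [244.0, 172.1])]
tray
   sc [(0.69, [176.9, 154.3]), (0.66, [170.4, 157.2]), (0.57, [192.6, 145.1])]
   sd [(0.7, [275.0, 275.7]), (0.2, [268.7, 169.9])]
key
   sc [(0.9, [162.1, 159.6])]
   sd [(0.81, [297.9, 269.3])]
key_place
   sc [(0.57, [166.7, 157.4])]
   sd [(0.84, [292.9, 272.9])]
master_place
   sc [(0.81, [192.0, 143.9]), (0.65, [281.7, 209.9])]
   sd [(0.79, [253.0, 275.6]), (0.57, [237.5, 193.3]), (0.16, [291.7, 197.3])]
start_top
   sc [(0.47, [320.9, 205.9]), (0.2, [263.4, 186.2])]
   sd [(0.46, [218.6, 168.7])]
calliper_a
   sc [(0.96, [344.8, 260.3]), (0.83, [307.0, 292.1])]
   sd [(0.8, [269.0, 167.6]), (0.46, [233.8, 171.2])]
master_0
   sc [(0.91, [282.4, 207.5]), (0.62, [166.8, 157.0])]
   sd [(0.74, [231.9, 191.8])]
master_1
   sc [(0.91, [282.4, 207.5]), (0.62, [166.8, 157.0])]
   sd [(0.74, [231.9, 191.8])]
tape_1
   sc [(0.79, [225.2, 243.3]), (0.42, [252.3, 175.2])]
   sd [(0.72, [219.7, 167.7]), (0.56, [291.4, 199.4])]
tyre_lever_b
   sc [(0.59, [202.5, 225.4])]
   sd [(0.5, [297.3, 207.4])]
```

Run:
```python
from h import *
c=capture('scene');im=c['img'][140:310,130:370];cv2.imwrite('pics/sc_z.png',cv2.cvtColor(cv2.resize(im,None,fx=3.3,fy=3.3,interpolation=cv2.INTER_CUBIC),cv2.COLOR_RGB2BGR))
c=capture('side');im=c['img'][145:310,180:345];cv2.imwrite('pics/sd_z.png',cv2.cvtColor(cv2.resize(im,None,fx=3.6,fy=3.6,interpolation=cv2.INTER_CUBIC),cv2.COLOR_RGB2BGR))
```

```text
(no output)
```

View pics/sc_z.png

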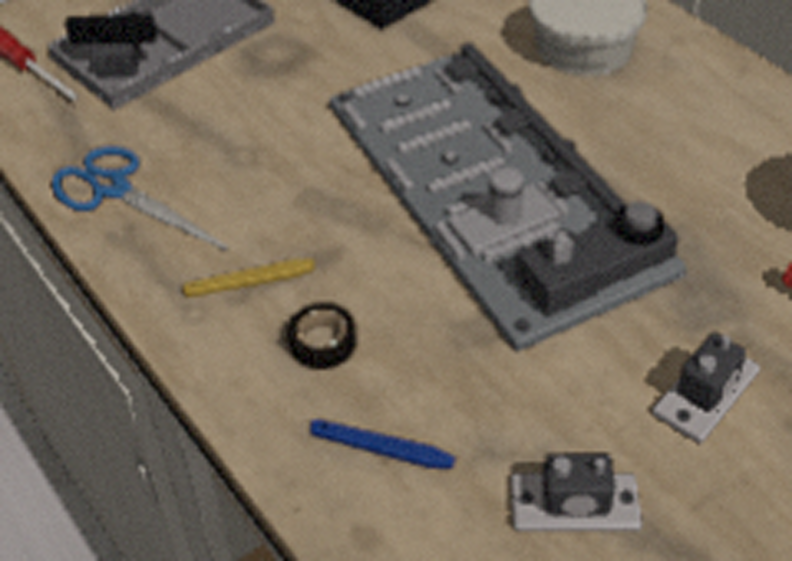

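View pics/sd_z.png

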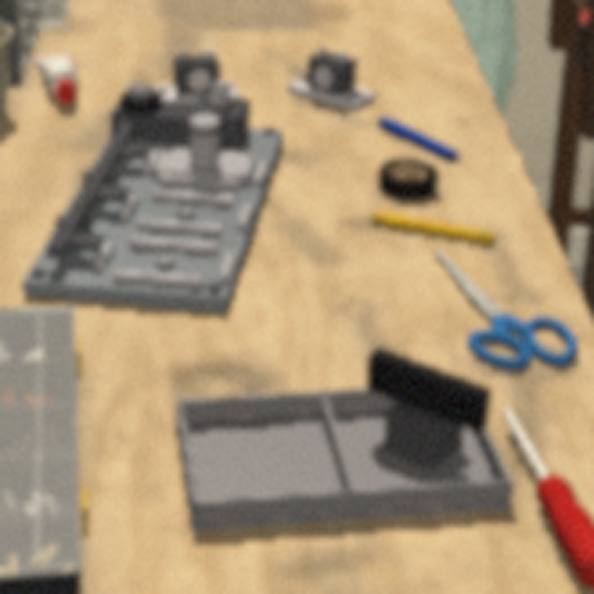

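Run:
```python
from h import *
cs=capture('scene');cd=capture('side')
P=lambda c,p,z: onz(c,p,z).round(4)
print('nest0',P(cs,(250.3,173.5),.015),P(cd,(225.2,218.8),.015))
print('nest1',P(cs,(264.7,189.3),.015),P(cd,(228.4,205.7),.015))
print('nest2',P(cs,(282,208.3),.015),P(cd,(235.5,190),.015))
print('drive',P(cs,(298.5,215.7),.05),P(cd,(244,172.1),.05))
print('start',tri(cs,(320.9,205.9),cd,(218.6,168.7)))
print('tray',P(cs,(176.9,154.3),0),P(cd,(275,275.7),0))
print('keypl',P(cs,(166.7,157.4),.004),P(cd,(292.9,272.9),.004))
print('mpl',P(cs,(192,143.9),.004),P(cd,(253,275.6),.004))
print('key',P(cs,(162.1,159.6),.004),P(cd,(297.9,269.3),.004))
print('cal',P(cs,(344.8,260.3),0),P(cs,(307,292.1),0),P(cd,(269,167.6),0),P(cd,(233.8,171.2),0))
print('tape',P(cs,(225.2,243.3),0),P(cd,(291.4,199.4),0))
print('lever',P(cs,(202.5,225.4),0),P(cd,(297.3,207.4),0))
```

```text
nest0 [0.5934 0.0855 0.015 ] [0.608  0.0971 0.015 ]
nest1 [ 0.5827 -0.0015  0.015 ] [0.6009 0.0087 0.015 ]
nest2 [ 0.5712 -0.0955  0.015 ] [ 0.5798 -0.114   0.015 ]
drive [ 0.5645 -0.1691  0.05  ] [ 0.5503 -0.194   0.05  ]
start (array([ 0.63614296, -0.18668084,  0.06146462]), np.float64(0.012064919784045417))
tray [0.4658 0.3457 0.    ] [0.4775 0.3613 0.    ]
keypl [0.4275 0.3473 0.004 ] [0.4332 0.3553 0.004 ]
mpl [0.5366 0.3613 0.004 ] [0.5314 0.3666 0.004 ]
key [0.4092 0.3463 0.004 ] [0.419  0.3402 0.004 ]
cal [ 0.5854 -0.3253  0.    ] [ 0.4466 -0.3319 -0.    ] [ 0.4475 -0.3711  0.    ] [ 0.5891 -0.3282  0.    ]
tape [ 0.3771 -0.0889  0.    ] [ 0.3894 -0.0728  0.    ]
lever [0.3627 0.0039 0.    ] [ 0.3768 -0.0122  0.    ]
```

Zoomed views show the master in nest 2 and the other two nests empty. Two callipers are visible on the bench, and the key stands in the near compartment of the tray.

```bash
cat >> h.py <<'E'
from scipy.spatial.transform import Rotation as Ro
def tool():
    s=state(); return np.array(s['tcp_pos']),Ro.from_quat(s['eef_rot']).as_matrix(),s
def plan(t,yawdir=None):
    """t: TCP target; yawdir: desired world angle (deg) of tool y (jaw) axis, mod 180. prints yaw first then linear after yaw"""
    p,R,s=tool(); jy=np.degrees(np.arctan2(R[1,1],R[0,1])); dy=0
    if yawdir is not None:
        dy=-((yawdir-jy+90)%180-90)   # +yaw is cw seen from above
    R2=R@Ro.from_euler('z',dy,degrees=True).as_matrix()
    print('pos',p.round(4),'jaw',round(jy,2),'q7',round(s['joint_positions'][6],2),'F',np.round(s['force'],1),'w',round(float(s['grip_width']),4),'t',s['time'])
    print('tilt',R[:,2].round(4))
    d=np.array(t)-p
    print('yaw',round(dy,2),'lin_after_yaw',(R2.T@d).round(4),'lin_before_yaw',(R.T@d).round(4))
E
python3 - <<'E'
from h import *
p,R,s=tool(); c=capture('wrist');o,d=ray(c,(256,192));print(R.round(3)); print('cam in tool',R.T@(o-p),'dir',R.T@d)
Rc=cv2.Rodrigues(np.array(c['rvec']))[0];print('cam x in tool',R.T@Rc.T[:,0]);print(c['mtx'],c['distortion'])
plan([0.55,0.0,0.35],90)
E
```

```text
[[-0.91   0.415 -0.   ]
 [ 0.415  0.91   0.   ]
 [ 0.     0.    -1.   ]]
cam in tool [ 0.07881811  0.00036674 -0.15720232] dir [-0.28694815  0.00300061  0.95795603]
cam x in tool [-2.47832616e-05  9.99998598e-01  1.67421368e-03]
[[276.3317921    0.         254.72568584]
 [  0.         276.3317921  192.71723163]
 [  0.           0.           1.        ]] [-0.05396021  0.          0.          0.          0.        ]
pos [0.2696 0.5914 0.2267] jaw 65.5 q7 -0.21 F [ 0.8  0.3 -0.3] w 0.0915 t 2.0
tilt [-0.  0. -1.]
yaw -24.5 lin_after_yaw [-0.2804 -0.5914 -0.1233] lin_before_yaw [-0.5005 -0.4219 -0.1233]
```

Run:
```python
from h import *
plan([0.54,0.36,0.35],90)
```

```text
pos [0.2696 0.5914 0.2267] jaw 65.5 q7 -0.21 F [ 0.8  0.3 -0.3] w 0.0915 t 2.0
tilt [-0.  0. -1.]
yaw -24.5 lin_after_yaw [-0.2704 -0.2314 -0.1233] lin_before_yaw [-0.342  -0.0984 -0.1233]
```

apply_moves:
  gripper: [100,100,100,100,100,100,100,100,100,100]
  linear:
    - [0,0,-0.03]
    - [0,0,-0.03]
    - [0,0,-0.03]
    - [-0.038,-0.032,-0.006]
    - [-0.038,-0.033,-0.006]
    - [-0.038,-0.033,-0.006]
    - [-0.039,-0.033,-0.006]
    - [-0.039,-0.033,-0.006]
    - [-0.039,-0.033,0]
    - [-0.039,-0.033,0]
  yaw: [-8.2,-8.2,-8.1,0,0,0,0,0,0,0]

```text
time: 3.0
tcp_pos: [0.5361, 0.3641, 0.3468]
eef_rot: [0.0, 1.0, 0.0, 0.0]
force: [1.3, 1.2, -0.4]
grip_width: 0.0919
```

Run:
```python
from h import *
plan([0.65,0.0,0.38],90)
c=capture('wrist');save(c,'w1')
```

```text
pos [0.5361 0.3641 0.3468] jaw 90.0 q7 0.8 F [ 1.3  1.2 -0.4] w 0.0919 t 3.0
tilt [ 9.e-04  5.e-04 -1.e+00]
yaw -0.0 lin_after_yaw [-0.1139 -0.3641 -0.0333] lin_before_yaw [-0.114  -0.3641 -0.0333]
```

View pics/w1.png

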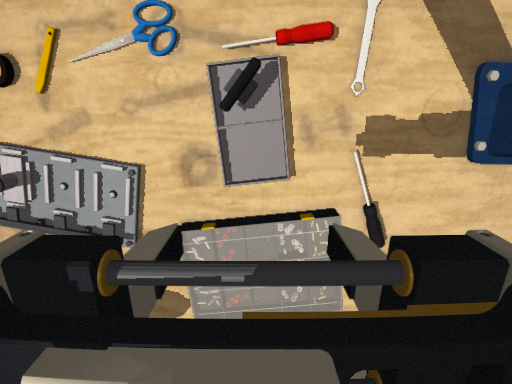

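The wrist view shows the tray with corners at about (208,65), (279,56), (290,178) and (224,186). The key bar runs from (225,107) to (257,62), and the fixture is on the left.

apply_moves:
  gripper: [100,100,100,100,100,100,100,100,100,100]
  linear:
    - [-0.012,-0.04,-0.004]
    - [-0.012,-0.04,-0.004]
    - [-0.012,-0.04,-0.004]
    - [-0.012,-0.04,-0.004]
    - [-0.012,-0.04,-0.004]
    - [-0.012,-0.04,-0.004]
    - [-0.012,-0.04,-0.004]
    - [-0.012,-0.04,0]
    - [-0.012,-0.04,0]
    - [0,0,0]
  yaw: [0,0,0,0,0,0,0,0,0,0]

```text
time: 4.05
tcp_pos: [0.6437, -0.0037, 0.3735]
eef_rot: [0.006, 1.0, -0.002, -0.0]
force: [0.3, -1.1, -0.2]
grip_width: 0.0921
```

Run:
```python
from h import *
plan([0.56,-0.32,0.35],90)
c=capture('wrist');save(c,'w2')
im=c['img'][20:240,60:480];cv2.imwrite('pics/w2z.png',cv2.cvtColor(cv2.resize(im,None,fx=1.9,fy=1.9,interpolation=cv2.INTER_CUBIC),cv2.COLOR_RGB2BGR))
for q in ['nest0','drive_square','start_top','master_2','calliper_a','fixture']:
    print(q)
    for x in tip_of(q,c)[:4]:
        px=np.array(x['centre'])*W
        print('  ',round(float(x['p']),2),px.round(1),onz(c,px,.015).round(4),onz(c,px,.05).round(4))
import pickle; pickle.dump(c,open('w2.pkl','wb'))
```

```text
pos [ 0.6437 -0.0037  0.3735] jaw 89.34 q7 1.44 F [ 0.3 -1.1 -0.2] w 0.0921 t 4.05
tilt [-2.0e-04 -4.9e-03 -1.0e+00]
yaw -0.66 lin_after_yaw [ 0.0837 -0.3162  0.0251] lin_before_yaw [ 0.0801 -0.3171  0.0251]
nest0
   0.89 [259.8 126.3] [0.5942 0.004  0.015 ] [0.5922 0.0036 0.05  ]
   0.82 [309.7 132.1] [0.6054 0.0955 0.015 ] [0.6027 0.0889 0.05  ]
   0.69 [205. 115.] [ 0.5729 -0.095   0.015 ] [ 0.5723 -0.0886  0.05  ]
drive_square
   0.6 [156.6 111.5] [ 0.565 -0.183  0.015] [ 0.565  -0.1706  0.05  ]
start_top
   0.44 [148.3 158.8] [ 0.6512 -0.2083  0.015 ] [ 0.6454 -0.1943  0.05  ]
master_2
   0.56 [202.6 115.9] [ 0.5743 -0.0995  0.015 ] [ 0.5737 -0.0928  0.05  ]
   0.29 [263.1 128.6] [0.5984 0.01   0.015 ] [0.5961 0.0092 0.05  ]
calliper_a
   0.95 [76.1 43.5] [ 0.4455 -0.3155  0.015 ] [ 0.4536 -0.2942  0.05  ]
   0.85 [ 88.  125.9] [ 0.5874 -0.3163  0.015 ] [ 0.5859 -0.2949  0.05  ]
fixture
   0.84 [242.  120.7] [ 0.5839 -0.0282  0.015 ] [ 0.5826 -0.0264  0.05  ]
```

View pics/w2z.png

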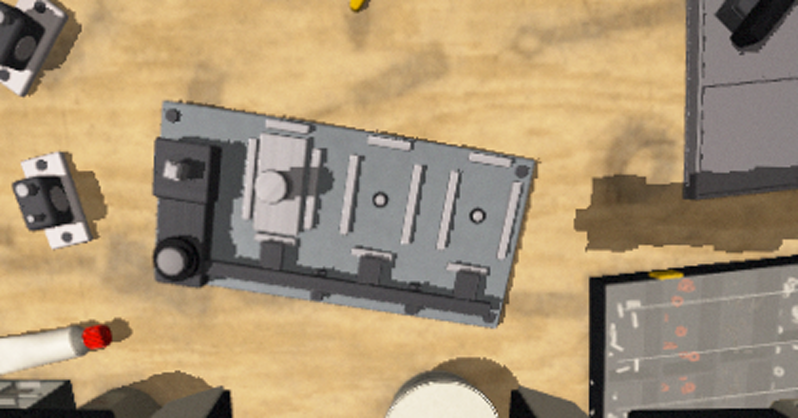

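The zoomed wrist view shows plate corners at (165,100), (537,160) and (500,325). The pins of nests 1 and 0 are at (380,200) and (478,215). The shaft top is at (185,168) and the button at (175,258). I'll fit the fixture pose from these.

```bash
cat > fit.py <<'E'
from h import *
from scipy.optimize import least_squares
def fit(c,obj,px,x0):
    """obj pts in local frame; solve x,y,yaw"""
    obj=np.array(obj,float);px=np.array(px,float)
    def w(v):
        a=v[2];R=np.array([[np.cos(a),-np.sin(a)],[np.sin(a),np.cos(a)]])
        return np.c_[obj[:,:2]@R.T+v[:2],obj[:,2]]
    f=lambda v:(proj(c,w(v))-px).ravel()
    r=least_squares(f,x0,x_scale=[.01,.01,.05]);return r.x,r.fun.reshape(-1,2)
E
python3 - <<'E'
from fit import *
import pickle;c=pickle.load(open('w2.pkl','rb'))
z=lambda a:np.array(a)/1.9+[60,20]
obj=[(-.06,-.1775,.015),(-.06,.1775,.015),(.11,.1775,.015),(0,.035,.021),(0,.130,.021)]
px=z([(165,101),(537,160),(500,320),(380,199),(478,215)])
v,r=fit(c,obj,px,[.59,-.03,-.12]);print(v,np.degrees(v[2]),r.round(1).tolist())
pickle.dump(v,open('fix.pkl','wb'))
a=v[2];R=np.array([[np.cos(a),-np.sin(a)],[np.sin(a),np.cos(a)]])
for n,p in dict(n0=(0,.13),n1=(0,.035),n2=(0,-.06),drv=(0,-.145),start=(.08,-.145)).items(): print(n,(R@p+v[:2]).round(4))
# overlay
im=c['img'].copy()
def P(x,y,zz): q=proj(c,np.r_[R@[x,y]+v[:2],zz])[0]; return q
ov=cv2.resize(im[20:240,60:480],None,fx=1.9,fy=1.9,interpolation=cv2.INTER_CUBIC)
def dot(x,y,zz,col):
    q=(P(x,y,zz)-[60,20])*1.9; cv2.circle(ov,(int(q[0]),int(q[1])),3,col,-1)
for y in (.13,.035,-.06):
    for sx in(-1,1):
        for sy in (-1,1): dot(sx*.0485,y+sy*.026,.023,(255,0,0))
for sx in(-1,1):
    for sy in (-1,1): dot(sx*.026,-.145+sy*.026,.05,(0,255,0))
dot(0,-.145,.074,(255,255,0));dot(0,-.06,.07,(255,0,255)); dot(.08,-.145,.05,(0,255,255))
for x,y in ((-.06,-.1775),(-.06,.1775),(.11,.1775),(.11,-.1775)): dot(x,y,.015,(0,0,255))
cv2.imwrite('pics/w2o.png',cv2.cvtColor(ov,cv2.COLOR_RGB2BGR))
E
```

```text
[ 0.58525088 -0.03042969 -0.1548709 ] -8.873448867471586 [[-1.5, -0.3], [0.9, -1.8], [0.6, 4.0], [-0.1, -0.3], [0.2, -0.9]]
n0 [0.6053 0.098 ]
n1 [0.5906 0.0042]
n2 [ 0.576  -0.0897]
drv [ 0.5629 -0.1737]
start [ 0.6419 -0.186 ]
```

View pics/w2o.png

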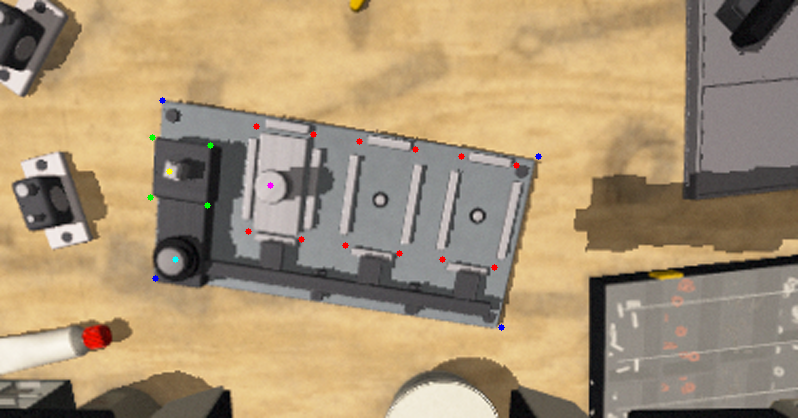

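The overlay agrees with the fixture within a few mm: the plate fits, but the tall parts are about 4 mm off. I'll close in on the master and re-measure from near.

Run:
```python
from h import *
plan([0.577,-0.090,0.18],81.1)
```

```text
pos [0.6424 0.0076 0.3744] jaw 90.16 q7 1.44 F [ 0.1 -0.5 -0.2] w 0.0918 t 4.4
tilt [ 2.e-04  6.e-04 -1.e+00]
yaw 9.06 lin_after_yaw [ 0.0495 -0.1067  0.1943] lin_before_yaw [ 0.0657 -0.0976  0.1943]
```

The arm was still settling by about 11 mm in that shot, so I'll repeat it now that it is still.

Run:
```python
from fit import *
import pickle
c=capture('wrist');pickle.dump(c,open('w3.pkl','wb'))
im=c['img'][20:240,60:480];cv2.imwrite('pics/w3z.png',cv2.cvtColor(cv2.resize(im,None,fx=1.9,fy=1.9,interpolation=cv2.INTER_CUBIC),cv2.COLOR_RGB2BGR))
```

```text
(no output)
```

View pics/w3z.png

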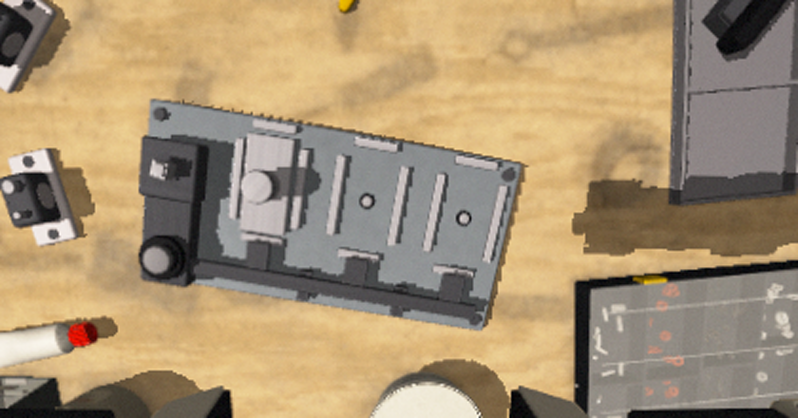

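```bash
cat > fx.py <<'E'
from fit import *
import pickle,sys
def run(pk,pts,out,crop=(60,20,480,240),s=1.9):
    c=pickle.load(open(pk,'rb'))
    obj=[p[0] for p in pts];px=np.array([p[1] for p in pts])/s+[crop[0],crop[1]]
    v,r=fit(c,obj,px,[.59,-.03,-.15]);print(v.round(4),np.degrees(v[2]).round(2),r.round(1).tolist())
    pickle.dump(v,open('fix.pkl','wb'))
    a=v[2];R=np.array([[np.cos(a),-np.sin(a)],[np.sin(a),np.cos(a)]])
    for n,p in dict(n0=(0,.13),n1=(0,.035),n2=(0,-.06),drv=(0,-.145),start=(.08,-.145)).items(): print(n,(R@p+v[:2]).round(4))
    ov=cv2.resize(c['img'][crop[1]:crop[3],crop[0]:crop[2]],None,fx=s,fy=s,interpolation=cv2.INTER_CUBIC)
    def dot(x,y,zz,col):
        q=(proj(c,np.r_[R@[x,y]+v[:2],zz])[0]-[crop[0],crop[1]])*s; cv2.circle(ov,(int(round(q[0])),int(round(q[1]))),2,col,-1)
    for y in (.13,.035,-.06):
        for sx in(-1,1):
            for sy in (-1,1): dot(sx*.0485,y+sy*.026,.023,(255,0,0))
    for sx in(-1,1):
        for sy in (-1,1): dot(sx*.026,-.145+sy*.026,.05,(0,255,0))
    dot(0,-.145,.074,(255,255,0));dot(0,-.06,.07,(255,0,255)); dot(.08,-.145,.05,(0,255,255))
    for x,y in ((-.06,-.1775),(-.06,.1775),(.11,.1775),(.11,-.1775)): dot(x,y,.015,(0,0,255))
    cv2.imwrite('pics/'+out,cv2.cvtColor(ov,cv2.COLOR_RGB2BGR))
E
python3 - <<'E'
from fx import *
run('w3.pkl',[((-.06,-.1775,.015),(151,99)),((-.06,.1775,.015),(523,163)),((.11,.1775,.015),(485,327)),((0,.035,.021),(367,201)),((0,.13,.021),(463,217))],'w3o.png')
E
```

```text
[ 0.5856 -0.0311 -0.1574] -9.02 [[-0.8, -0.1], [0.8, -0.9], [0.3, 2.0], [-0.6, -0.3], [0.4, -0.1]]
n0 [0.606  0.0973]
n1 [0.5911 0.0035]
n2 [ 0.5762 -0.0904]
drv [ 0.5629 -0.1743]
start [ 0.6419 -0.1868]
```

View pics/w3o.png

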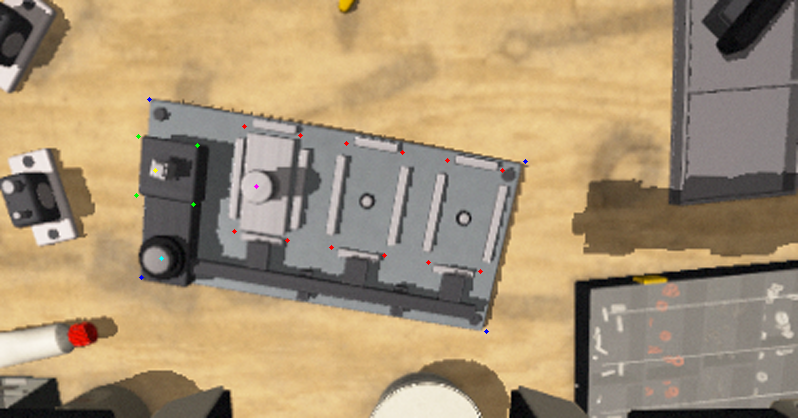

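The fit is now within about 2 mm, with a yaw of -9.0°. I'll move above the master and take a close look.

apply_moves:
  gripper: [60,60,60,60,60,60,60,60,60,60]
  linear:
    - [0,0,0.03]
    - [0,0,0.03]
    - [0.01,-0.02,0.03]
    - [0.01,-0.02,0.03]
    - [0.01,-0.02,0.02]
    - [0.01,-0.02,0.02]
    - [0.01,-0.02,0.02]
    - [0,-0.006,0.014]
    - [0,0,0]
    - [0,0,0]
  yaw: [4.5,4.5,0,0,0,0,0,0,0,0]

```text
time: 5.45
tcp_pos: [0.5778, -0.0898, 0.1808]
eef_rot: [0.078, 0.997, 0.001, 0.001]
force: [0.8, 0.9, -0.3]
grip_width: 0.0549
```

Run:
```python
from h import *
capture('scene')
c=capture('wrist');save(c,'w4');plan([0.577,-0.090,0.12],81)
for p in [[0.5765,-.0904,.07]]: print(proj(c,p))
```

```text
pos [ 0.5784 -0.0896  0.1815] jaw 81.11 q7 1.44 F [ 0.7 -0.6  0.1] w 0.0551 t 5.55
tilt [ 2.6e-03  6.0e-04 -1.0e+00]
yaw 0.11 lin_after_yaw [ 0.0015 -0.0007  0.0615] lin_before_yaw [ 0.0015 -0.0007  0.0615]
[[253.4439781  188.73157165]]
```

View pics/w4.png

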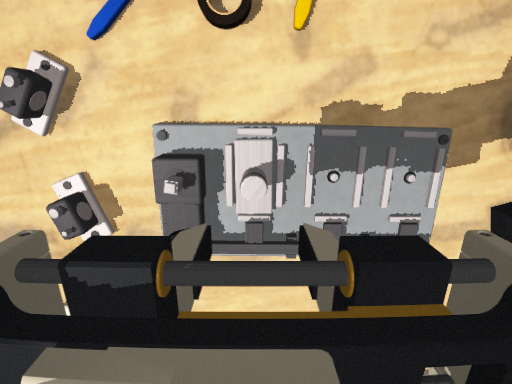

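The close view shows the jaws square to the fixture. The master's handle top is at (252,185), between the fingers, and the pins are at (334,177) and (411,177).

Run:
```python
from h import *
import pickle
c=capture('wrist');pickle.dump(c,open('w5.pkl','wb'))
im=c['img'][110:250,145:460];cv2.imwrite('pics/w5z.png',cv2.cvtColor(cv2.resize(im,None,fx=2.5,fy=2.5,interpolation=cv2.INTER_CUBIC),cv2.COLOR_RGB2BGR))
```

```text
(no output)
```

View pics/w5z.png

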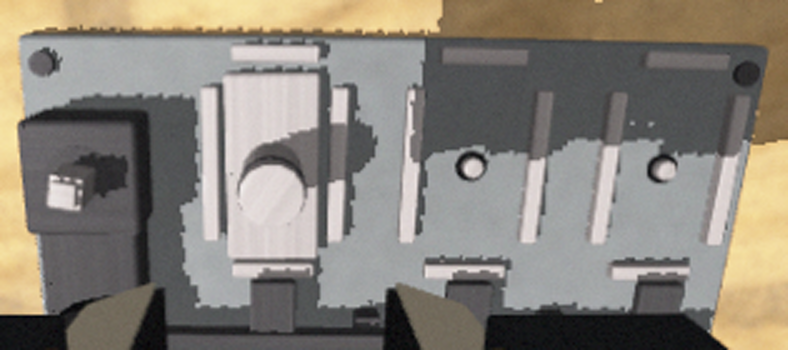

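Run:
```python
from fx import *
run('w5.pkl',[((-.06,-.1775,.015),(22,38)),((-.06,.1775,.015),(767,48)),((0,.035,.021),(471,166)),((0,.13,.021),(663,168)),((0,-.06,.07),(271,193)),((0,-.145,.074),(66,194))],'w5o.png',(145,110,460,250),2.5)
```

```text
[ 0.5857 -0.0312 -0.1634] -9.36 [[-1.9, -1.3], [3.8, -1.1], [0.4, 1.0], [1.4, 1.0], [0.0, 0.9], [-2.9, 0.9]]
n0 [0.6069 0.0971]
n1 [0.5914 0.0034]
n2 [ 0.576  -0.0904]
drv [ 0.5622 -0.1742]
start [ 0.6411 -0.1872]
```

View pics/w5o.png

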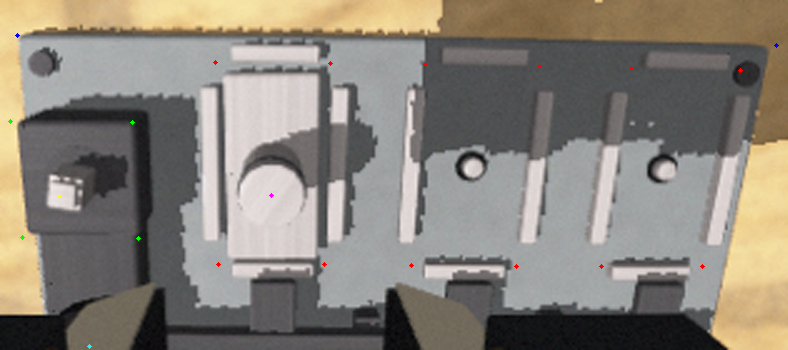

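apply_moves:
  gripper: [60,60,60,60,60,60,60,0,0,0]
  linear:
    - [0.002,0,0.03]
    - [0,0,0.03]
    - [0,0,0.03]
    - [0,0,0.03]
    - [0,0,0.02]
    - [0,0,0.005]
    - [0,0,0]
    - [0,0,0]
    - [0,0,0]
    - [0,0,0]
  yaw: [0,0,0,0,0,0,0,0,0,0]
  force: 30

```text
time: 6.6
tcp_pos: [0.5757, -0.0911, 0.0365]
eef_rot: [0.079, 0.997, -0.0, 0.001]
force: [-0.2, -0.4, -0.6]
grip_width: 0.0358
```

apply_moves:
  gripper: [0,0,0,0,0,0,0,0]
  linear:
    - [0,0,0]
    - [0,0,-0.01]
    - [0,0,-0.02]
    - [0,0,-0.03]
    - [0,0,-0.03]
    - [0,0,-0.03]
    - [0,0,0]
    - [0,0,0]
  yaw: [0,0,0,0,0,0,0,0]

```text
time: 7.4
tcp_pos: [0.5746, -0.0912, 0.1556]
eef_rot: [0.079, 0.997, -0.0, 0.0]
force: [-0.2, 0.2, -4.5]
grip_width: 0.0272
```

Run:
```python
from h import *
plan([0.53,0.365,0.20],81)
c=capture('wrist');save(c,'w6')
```

```text
pos [ 0.5746 -0.0912  0.1556] jaw 80.98 q7 1.43 F [-0.2  0.2 -4.5] w 0.0272 t 7.4
tilt [ 8.e-04 -3.e-04 -1.e+00]
yaw -0.02 lin_after_yaw [ 0.1153  0.4436 -0.0445] lin_before_yaw [ 0.1155  0.4435 -0.0445]
```

View pics/w6.png

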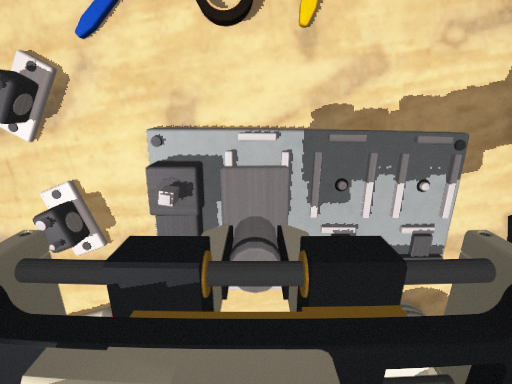

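The master is gripped at 27 mm and lifted clear. I'll carry it towards the far compartment.

apply_moves:
  gripper: [0,0,0,0,0,0,0,0,0,0]
  linear:
    - [0.006,0.022,-0.0225]
    - [0.011,0.044,-0.0225]
    - [0.012,0.044,0]
    - [0.011,0.044,0]
    - [0.012,0.045,0]
    - [0.011,0.044,0]
    - [0.012,0.045,0]
    - [0.011,0.044,0]
    - [0.012,0.044,0]
    - [0.012,0.045,0]
  yaw: [0,0,0,0,0,0,0,0,0,0]

```text
time: 8.45
tcp_pos: [0.5304, 0.342, 0.1973]
eef_rot: [0.079, 0.997, -0.001, -0.002]
force: [0.9, 0.3, -3.1]
grip_width: 0.0273
```

apply_moves:
  gripper: [0,0,0,0,0,0,0,0,0,0]
  linear:
    - [0.006,0.022,0]
    - [0,0,0]
    - [0,0,0]
    - [0,0,0]
    - [0,0,0]
    - [0,0,0]
    - [0,0,0]
    - [0,0,0]
    - [0,0,0]
    - [0,0,0]
  yaw: [0,8.3,8.3,8.3,8.3,8.3,8.3,8.3,8.3,8.3]

```text
time: 9.45
tcp_pos: [0.5281, 0.3631, 0.197]
eef_rot: [0.669, 0.743, -0.002, -0.0]
force: [0.6, -0.2, -3.6]
grip_width: 0.0273
```

apply_moves:
  gripper: [0,0,0]
  linear:
    - [0,0,0]
    - [0,0,0]
    - [0,0,0]
  yaw: [0,0,0]

```text
time: 9.75
tcp_pos: [0.529, 0.3638, 0.1989]
eef_rot: [0.666, 0.746, -0.001, -0.0]
force: [-0.2, -0.3, -3.3]
grip_width: 0.0272
```

Run:
```python
from h import *
plan([0.535,0.367,0.20],6.5)
c=capture('wrist');save(c,'w7')
s=capture('scene');save(s,'s7');d=capture('side');save(d,'d7')
```

```text
pos [0.529  0.3638 0.1989] jaw 6.46 q7 -0.57 F [-0.2 -0.3 -3.3] w 0.0272 t 9.75
tilt [-0.0015 -0.001  -1.    ]
yaw -0.04 lin_after_yaw [ 0.0025  0.0063 -0.0011] lin_before_yaw [ 0.0025  0.0063 -0.0011]
```

View pics/w7.png

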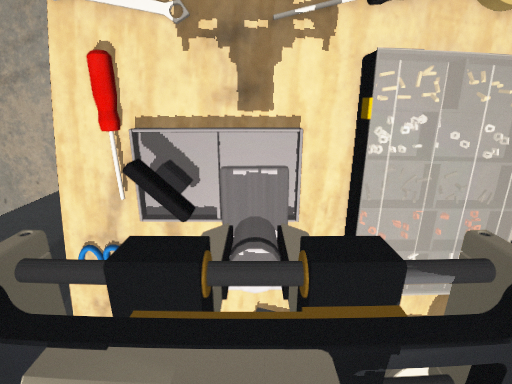

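View pics/d7.png

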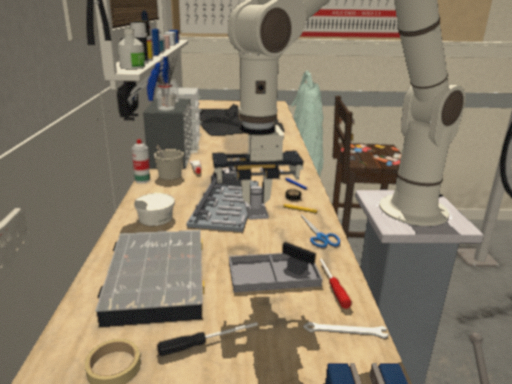

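The tray is square to the jaws. Its rim corners are at (132,130), (301,129), (298,220) and (139,220), the dividing wall is at column 219, and the master foot is above the far compartment.

Run:
```python
from fit import *
import pickle
c=capture('wrist')
v,r=fit(c,[(-.105,.06,.022),(.105,.06,.022),(.105,-.06,.022),(-.105,-.06,.022),(0,.06,.022),(0,-.06,.022)],[(132,130),(301,129),(298,220),(138,220),(219,130),(219,220)],[.48,.36,.1])
print(v,np.degrees(v[2]),r.round(1).tolist())
pickle.dump(v,open('tray.pkl','wb'))
R=Ro.from_euler('z',v[2]).as_matrix()[:2,:2]
for x in(-.0515,.0515): print(R@[x,0]+v[:2])
t=R@[.0515,0]+v[:2]
plan([t[0],t[1],.027],np.degrees(v[2]))
print(proj(c,[t[0],t[1],.004]))
```

```text
[0.4831775  0.35607713 0.10306294] 5.905071618968273 [[-3.1, -1.9], [3.4, -0.1], [1.1, 2.4], [1.8, 1.0], [-2.9, -1.9], [-0.0, 1.8]]
[0.43195077 0.35077878]
[0.53440422 0.36137548]
pos [0.5296 0.364  0.1998] jaw 6.34 q7 -0.57 F [-0.3  0.6 -3.7] w 0.0271 t 9.95
tilt [-2.e-04 -0.e+00 -1.e+00]
yaw 0.43 lin_after_yaw [-0.0031  0.0046  0.1728] lin_before_yaw [-0.0031  0.0046  0.1728]
[[258.64692536 174.30979964]]
```

apply_moves:
  gripper: [0,0,0,0,0,0,0,0,0,0]
  linear:
    - [-0.003,0.004,0.02]
    - [0,0,0.03]
    - [0,0,0.03]
    - [0,0,0.03]
    - [0,0,0.03]
    - [0,0,0.02]
    - [0,0,0.008]
    - [0,0,0.003]
    - [0,0,0.002]
    - [0,0,0]
  yaw: [0,0,0,0,0,0,0,0,0,0]

```text
time: 10.95
tcp_pos: [0.5347, 0.3622, 0.0281]
eef_rot: [0.667, 0.745, 0.001, 0.0]
force: [-0.2, -0.4, -3.3]
grip_width: 0.0273
```

apply_moves:
  gripper: [0,0,0,0]
  linear:
    - [0,0,0.0]
    - [0,0,0.001]
    - [0,0,0]
    - [0,0,0]
  yaw: [0,0,0,0]

```text
time: 11.35
tcp_pos: [0.5339, 0.3616, 0.0262]
eef_rot: [0.667, 0.745, 0.0, 0.0]
force: [0.9, -0.9, -2.8]
grip_width: 0.0272
```

apply_moves:
  gripper: [0,0,0]
  linear:
    - [0,0,0.001]
    - [0,0,0]
    - [0,0,0]
  yaw: [0,0,0]

```text
time: 11.65
tcp_pos: [0.534, 0.3617, 0.0251]
eef_rot: [0.667, 0.745, 0.0, 0.0]
force: [-0.0, -0.5, -0.4]
grip_width: 0.0273
```

Contact: the weight has come off. I'll release and lift.

apply_moves:
  gripper: [45,45,45,45,45,45,45,45,45,45]
  linear:
    - [0,0,0]
    - [0,0,0]
    - [0,0,0]
    - [0,0,-0.02]
    - [0,0,-0.04]
    - [0,0,-0.045]
    - [0,0,-0.045]
    - [0,0,-0.03]
    - [0,0,0]
    - [0,0,0]
  yaw: [0,0,0,0,0,0,0,0,0,0]

```text
time: 12.65
tcp_pos: [0.5343, 0.3619, 0.206]
eef_rot: [0.667, 0.745, 0.001, 0.0]
force: [-0.2, -0.6, -0.6]
grip_width: 0.0414
```

Run:
```python
from h import *
c=capture('wrist');save(c,'w8')
s=capture('scene');save(s,'s8')
for q in ['calliper_a']:
    for x in tip_of(q,s)[:4]:
        px=np.array(x['centre'])*W
        print('  ',round(float(x['p']),2),px.round(1),onz(s,px,.0).round(4))
plan([.55,-.33,.3])
```

```text
0.78 [306.3 292.7] [ 0.4442 -0.3319  0.    ]
   0.68 [342.8 259.1] [ 0.5842 -0.3195  0.    ]
pos [0.5329 0.3609 0.2032] jaw 6.29 q7 -0.56 F [-1.4 -0.3  0.1] w 0.0412 t 12.8
tilt [-0.0025 -0.0018 -1.    ]
yaw 0 lin_after_yaw [-0.6887 -0.059  -0.0957] lin_before_yaw [-0.6887 -0.059  -0.0957]
```

View pics/w8.png

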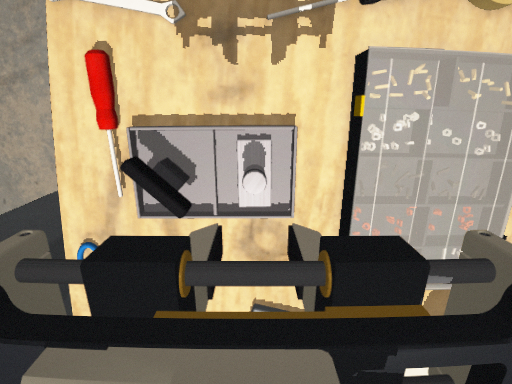

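View pics/s8.png

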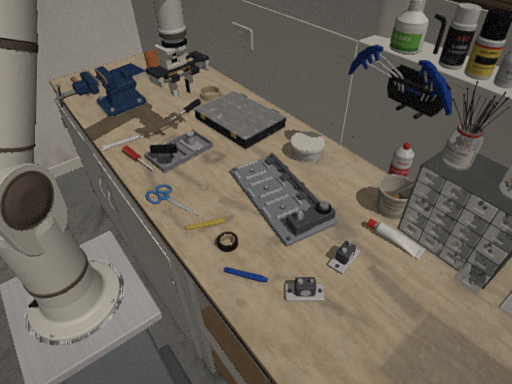

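The master now stands upright in the far compartment. Next are the callipers, at about (0.584,-0.320) and (0.444,-0.332).

apply_moves:
  gripper: [45,45,45,45,45,45,45,45,45,45]
  linear:
    - [-0.03,-0.003,-0.03]
    - [-0.046,-0.003,-0.03]
    - [-0.046,-0.003,-0.03]
    - [-0.046,-0.003,0]
    - [-0.046,-0.003,0]
    - [-0.046,-0.003,0]
    - [-0.046,-0.003,0]
    - [-0.046,-0.003,0]
    - [-0.046,-0.003,0]
    - [-0.046,-0.003,0]
  yaw: [0,0,0,0,0,0,0,0,0,0]

```text
time: 13.8
tcp_pos: [0.5514, -0.0764, 0.288]
eef_rot: [0.667, 0.745, -0.001, -0.001]
force: [1.4, -0.1, 0.0]
grip_width: 0.0411
```

apply_moves:
  gripper: [100,100,100,100,100,100,100,100,100,100]
  linear:
    - [-0.046,-0.003,0]
    - [-0.046,-0.003,0]
    - [-0.046,-0.003,0]
    - [-0.046,-0.003,0]
    - [-0.04,-0.003,0]
    - [0,0,0]
    - [0,0,0]
    - [0,0,0]
    - [0,0,0]
    - [0,0,0]
  yaw: [0,0,8,8.5,8.5,8.5,8.5,8.5,8.5,8.5]

```text
time: 14.8
tcp_pos: [0.5433, -0.2972, 0.2875]
eef_rot: [0.969, 0.246, -0.001, -0.001]
force: [0.5, 1.4, 0.5]
grip_width: 0.0916
```

Run:
```python
from h import *
plan([0.57,-0.32,0.3],-71)
```

```text
pos [ 0.5433 -0.2972  0.2875] jaw -61.57 q7 -0.48 F [0.5 1.4 0.5] w 0.0916 t 14.8
tilt [-3.1e-03  9.0e-04 -1.0e+00]
yaw 9.43 lin_after_yaw [ 0.0178  0.0302 -0.0126] lin_before_yaw [ 0.0126  0.0327 -0.0126]
```

apply_moves:
  gripper: [100,100,100,100]
  linear:
    - [0,0.01,0]
    - [0,0.01,0]
    - [0,0,0]
    - [0,0,0]
  yaw: [5,5,0,0]

```text
time: 15.2
tcp_pos: [0.5523, -0.315, 0.288]
eef_rot: [0.986, 0.164, -0.001, -0.001]
force: [0.2, 0.1, -0.1]
grip_width: 0.0916
```

Run:
```python
from h import *
c=capture('wrist');save(c,'w9')
import pickle;pickle.dump(c,open('w9.pkl','wb'))
plan([0.585,-0.32,0.15],-71)
for q in ['calliper_a']:
    for x in tip_of(q,c)[:4]:
        px=np.array(x['centre'])*W
        print('  ',round(float(x['p']),2),px.round(1),onz(c,px,.0).round(4))
```

```text
pos [ 0.5524 -0.3148  0.2884] jaw -71.08 q7 -0.61 F [-0.2 -0.2 -0.6] w 0.0914 t 15.25
tilt [-2.e-03  9.e-04 -1.e+00]
yaw -0.08 lin_after_yaw [0.0293 0.0157 0.1383] lin_before_yaw [0.0293 0.0157 0.1383]
   0.92 [261.7 135.6] [ 0.5913 -0.313   0.    ]
   0.57 [238.8 224.8] [ 0.4337 -0.3259  0.    ]
```

View pics/w9.png

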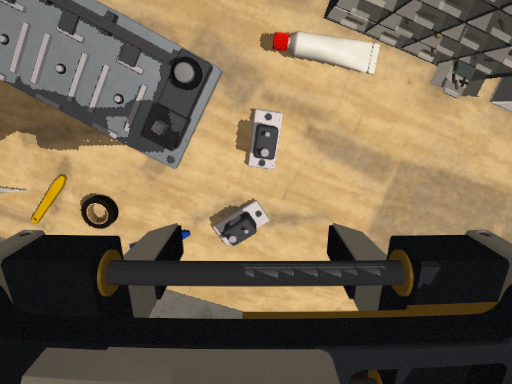

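The wrist view shows calliper A with foot corners at (255,109), (282,112), (275,167) and (249,164). Calliper B is at (240,223).

Run:
```python
from fit import *
import pickle
c=pickle.load(open('w9.pkl','rb'))
# image up = +toolx
v,r=fit(c,[(.045,.022,.01),(.045,-.022,.01),(-.045,-.022,.01),(-.045,.022,.01)],[(255,109),(282,112),(275,167),(249,164)],[.59,-.32,.2])
print(v,np.degrees(v[2]),r.round(1).tolist())
plan([v[0],v[1],.14],np.degrees(v[2])-90)
```

```text
[ 0.58912001 -0.31924526  0.22114444] 12.670643014313615 [[-0.7, -1.6], [1.1, -1.3], [0.5, 1.6], [-0.8, 1.6]]
pos [ 0.5526 -0.3148  0.2887] jaw -71.09 q7 -0.61 F [ 0.3 -1.   0.2] w 0.0917 t 15.3
tilt [-1.4e-03  9.0e-04 -1.0e+00]
yaw 6.24 lin_after_yaw [0.0348 0.0126 0.1486] lin_before_yaw [0.0333 0.0163 0.1486]
```

apply_moves:
  gripper: [70,70,70,70,70,70,70,70]
  linear:
    - [0,0,0]
    - [0.008,0.003,0.03]
    - [0.009,0.003,0.03]
    - [0.009,0.003,0.03]
    - [0.009,0.003,0.03]
    - [0,0,0.02]
    - [0,0,0]
    - [0,0,0]
  yaw: [6.2,0,0,0,0,0,0,0]

```text
time: 16.1
tcp_pos: [0.5895, -0.3194, 0.1497]
eef_rot: [0.994, 0.11, -0.0, -0.0]
force: [-0.5, 0.1, 0.9]
grip_width: 0.0638
```

Run:
```python
from h import *
c=capture('wrist');save(c,'w10')
import pickle;pickle.dump(c,open('w10.pkl','wb'))
plan([0.589,-0.319,0.031],-77.3)
print(proj(c,[[.589,-.319,.045],[.589,-.319,.01]]))
im=c['img'][100:250,160:360];cv2.imwrite('pics/w10z.png',cv2.cvtColor(cv2.resize(im,None,fx=3.5,fy=3.5,interpolation=cv2.INTER_CUBIC),cv2.COLOR_RGB2BGR))
```

```text
pos [ 0.5901 -0.3199  0.1507] jaw -77.39 q7 -0.67 F [-1.3  0.8  0.8] w 0.0639 t 16.15
tilt [ 1.3e-03 -6.0e-04 -1.0e+00]
yaw -0.09 lin_after_yaw [-0.001  -0.0012  0.1197] lin_before_yaw [-0.001  -0.0012  0.1197]
[[254.54945445 191.86061795]
 [254.52214761 182.83445422]]
```

View pics/w10z.png

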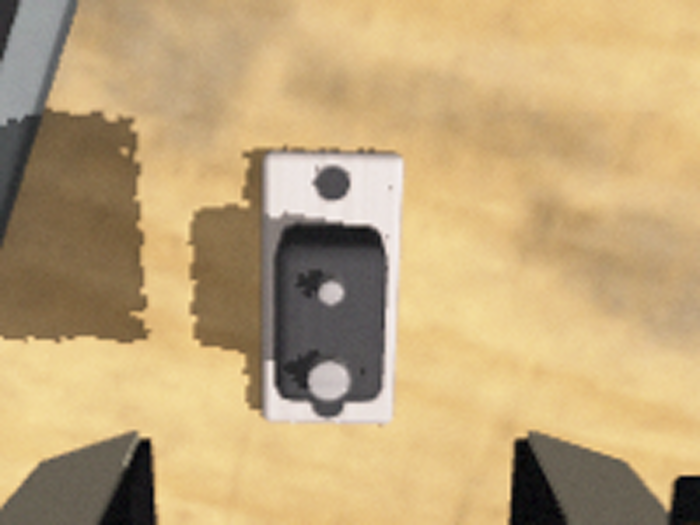

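The calliper is square and centred under the jaws: foot centre at (254.7,182), predicted (254.5,182.8). I'll go down and grip.

apply_moves:
  gripper: [70,70,70,70,70,70,70,0,0,0]
  linear:
    - [-0.001,0,0.03]
    - [0,0,0.03]
    - [0,0,0.03]
    - [0,0,0.03]
    - [0,0,0.01]
    - [0,0,0.0035]
    - [0,0,0]
    - [0,0,0]
    - [0,0,0]
    - [0,0,0]
  yaw: [0,0,0,0,0,0,0,0,0,0]
  force: 35

```text
time: 17.15
tcp_pos: [0.5894, -0.3201, 0.0172]
eef_rot: [0.994, 0.11, 0.001, 0.0]
force: [-0.6, 0.6, -1.3]
grip_width: 0.0446
```

apply_moves:
  gripper: [0,0,0,0,0,0,0,0]
  linear:
    - [0,0,0]
    - [0,0,0]
    - [0,0,-0.01]
    - [0,0,-0.03]
    - [0,0,-0.04]
    - [0,0,-0.04]
    - [0,0,0]
    - [0,0,0]
  yaw: [0,0,0,0,0,0,0,0]

```text
time: 17.95
tcp_pos: [0.589, -0.3199, 0.137]
eef_rot: [0.994, 0.11, 0.001, 0.0]
force: [0.4, -0.0, -4.8]
grip_width: 0.0319
```

Run:
```python
from h import *
c=capture('wrist');save(c,'w11')
plan([0.602,0.0973,0.15],-99.2)
```

```text
pos [ 0.5879 -0.3191  0.1352] jaw -77.4 q7 -0.67 F [-0.3  0.6 -3.9] w 0.032 t 18.0
tilt [-0.0014  0.0011 -1.    ]
yaw 21.8 lin_after_yaw [-0.0526 -0.4133 -0.0144] lin_before_yaw [ 0.1046 -0.4033 -0.0144]
```

View pics/w11.png

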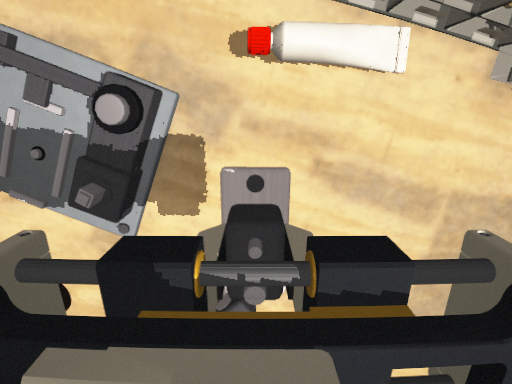

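Run:
```python
from fit import *
import pickle
c=pickle.load(open('w9.pkl','rb'))
for p in [(4,39),(61,69.5),(118,99)]: print(onz(c,p,.021).round(4))
im=c['img'][0:170,0:230];cv2.imwrite('pics/w9z.png',cv2.cvtColor(cv2.resize(im,None,fx=3.2,fy=3.2,interpolation=cv2.INTER_CUBIC),cv2.COLOR_RGB2BGR))
```

```text
[0.6075 0.0912 0.021 ]
[ 0.5907 -0.0016  0.021 ]
[ 0.5758 -0.0926  0.021 ]
```

apply_moves:
  gripper: [0,0,0,0,0,0,0,0,0,0]
  linear:
    - [0,0,-0.02]
    - [0,0,-0.02]
    - [0,0,-0.02]
    - [-0.005,-0.04,0]
    - [-0.005,-0.04,0]
    - [-0.005,-0.04,0]
    - [-0.005,-0.04,0]
    - [-0.005,-0.04,0]
    - [-0.005,-0.04,0]
    - [-0.005,-0.04,0]
  yaw: [7.3,7.3,7.2,0,0,0,0,0,0,0]

```text
time: 19.0
tcp_pos: [0.597, -0.0358, 0.1934]
eef_rot: [0.997, -0.08, -0.002, 0.0]
force: [0.9, 0.4, -3.1]
grip_width: 0.0315
```

View pics/w9z.png

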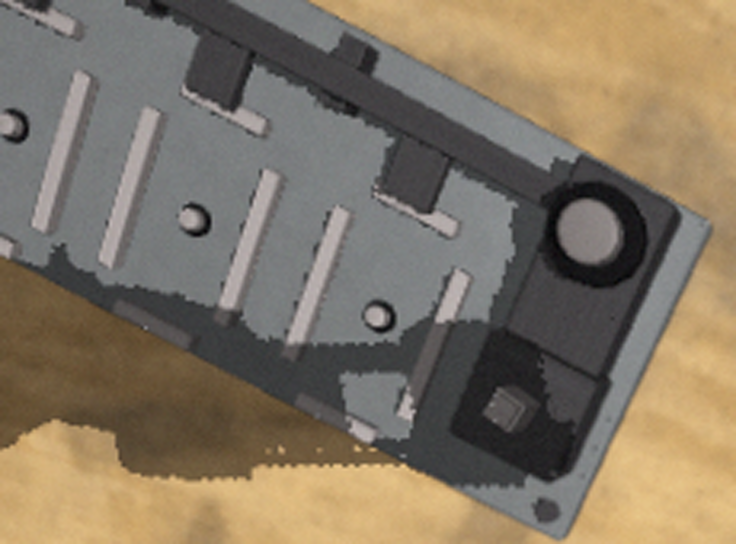

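Run:
```python
from h import *
plan([0.605,0.0972,0.15],-99.2)
```

```text
pos [ 0.597  -0.0358  0.1934] jaw -99.2 q7 -1.5 F [ 0.9  0.4 -3.1] w 0.0315 t 19.0
tilt [-4.7e-03 -3.0e-04 -1.0e+00]
yaw -0.0 lin_after_yaw [-0.0131 -0.1326  0.0433] lin_before_yaw [-0.0131 -0.1326  0.0433]
```

apply_moves:
  gripper: [0,0,0,0,0,0,0,0]
  linear:
    - [-0.003,-0.033,0]
    - [-0.003,-0.033,0]
    - [-0.003,-0.033,0]
    - [-0.004,-0.033,0.02]
    - [0,0,0.02]
    - [0,0,0]
    - [0,0,0]
    - [0,0,0]
  yaw: [0,0,0,0,0,0,0,0]

```text
time: 19.8
tcp_pos: [0.6076, 0.0928, 0.1563]
eef_rot: [0.997, -0.081, 0.0, 0.0]
force: [-0.3, -0.3, -2.6]
grip_width: 0.0318
```

Run:
```python
from h import *
plan([0.605,0.0972,0.06],-99.2)
c=capture('wrist');save(c,'w12')
import pickle;pickle.dump(c,open('w12.pkl','wb'))
```

```text
pos [0.6076 0.0928 0.1563] jaw -99.35 q7 -1.7 F [-0.3 -0.3 -2.6] w 0.0318 t 19.8
tilt [ 3.e-04 -1.e-03 -1.e+00]
yaw -0.15 lin_after_yaw [-0.0033 -0.004   0.0963] lin_before_yaw [-0.0033 -0.004   0.0963]
```

View pics/w12.png

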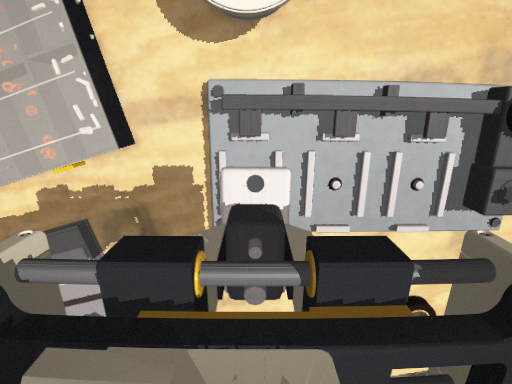

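Run:
```python
from fx import *
c=pickle.load(open('w12.pkl','rb'))
# pins n1,n2 tops
for p in [(335,184),(418,184)]: print(onz(c,p,.021).round(4))
run('w12.pkl',[((0,.035,.021),(335-190,184-70)),((0,-.06,.021),(418-190,184-70)),((.11,.1775,.015),(208-190,80-70))],'w12o.png',(190,70,512,250),1.0)
c=pickle.load(open('w12.pkl','rb'))
im=c['img'][70:250,190:512]
cv2.imwrite('pics/w12z.png',cv2.cvtColor(cv2.resize(im,None,fx=2.4,fy=2.4,interpolation=cv2.INTER_CUBIC),cv2.COLOR_RGB2BGR))
```

```text
[0.5927 0.0055 0.021 ]
[ 0.5775 -0.0875  0.021 ]
[ 0.5851 -0.031  -0.1693] -9.7 [[2.0, 1.2], [2.3, 1.8], [-3.8, -1.9]]
n0 [0.607  0.0971]
n1 [0.591  0.0035]
n2 [ 0.575  -0.0902]
drv [ 0.5607 -0.1739]
start [ 0.6395 -0.1874]
```

View pics/w12z.png

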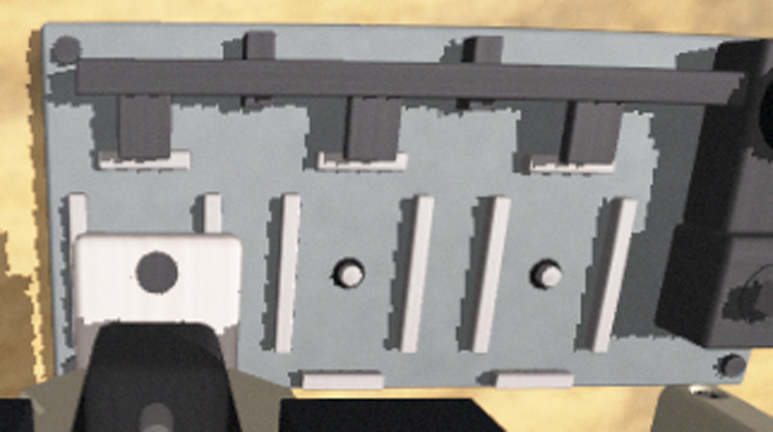

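apply_moves:
  gripper: [0,0,0,0,0,0,0,0,0,0]
  linear:
    - [-0.0025,-0.0043,0]
    - [0,0,0.02]
    - [0,0,0.03]
    - [0,0,0.03]
    - [0,0,0.02]
    - [0,0,0.01]
    - [0,0,0.007]
    - [0,0,0]
    - [0,0,0]
    - [0,0,0]
  yaw: [0,0,0,0,0,0,0,0,0,0]

```text
time: 20.85
tcp_pos: [0.6064, 0.0994, 0.0402]
eef_rot: [0.997, -0.08, 0.001, -0.0]
force: [0.3, -0.5, -3.7]
grip_width: 0.0321
```

Run:
```python
from h import *
plan([0.606,0.0975,0.032],-99.2)
c=capture('wrist')
im=c['img'][70:250,130:400]
cv2.imwrite('pics/w13z.png',cv2.cvtColor(cv2.resize(im,None,fx=2.8,fy=2.8,interpolation=cv2.INTER_CUBIC),cv2.COLOR_RGB2BGR))
```

```text
pos [0.6064 0.0994 0.0402] jaw -99.21 q7 -1.64 F [ 0.3 -0.5 -3.7] w 0.0321 t 20.85
tilt [ 2.e-03  6.e-04 -1.e+00]
yaw -0.01 lin_after_yaw [-0.0001  0.002   0.0082] lin_before_yaw [-0.0001  0.002   0.0082]
```

View pics/w13z.png

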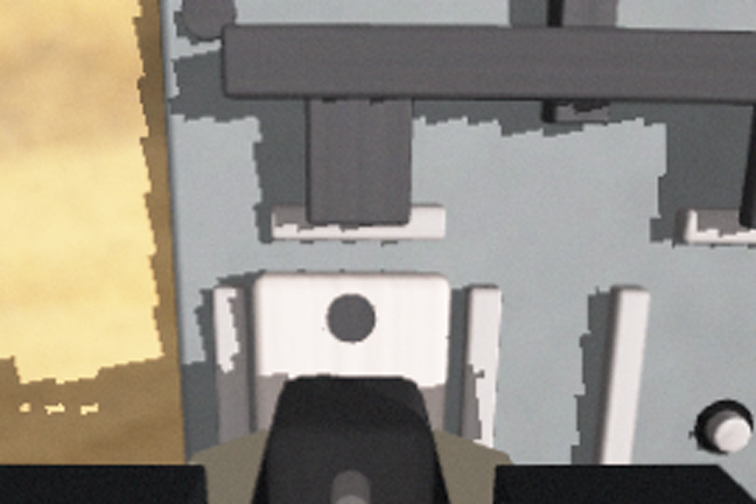

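Just above the nest, the foot is centred sideways to within 1 mm. The gap to the far strip is about 6 mm where it should be 3.5, so I'll shift 2.5 mm outward and lower.

apply_moves:
  gripper: [0,0,0,0,0,0,0,0]
  linear:
    - [0.0025,0.001,0]
    - [0,0,0.003]
    - [0,0,0.003]
    - [0,0,0.001]
    - [0,0,0]
    - [0,0,0]
    - [0,0,0]
    - [0,0,0]
  yaw: [0,0,0,0,0,0,0,0]

```text
time: 21.7
tcp_pos: [0.6077, 0.0979, 0.0319]
eef_rot: [0.997, -0.08, -0.0, 0.0]
force: [-0.2, 0.5, -1.9]
grip_width: 0.0318
```

Run:
```python
from h import *
plan([0.606,0.0975,0.032],-99.2)
c=capture('wrist')
im=c['img'][70:250,130:400]
cv2.imwrite('pics/w14z.png',cv2.cvtColor(cv2.resize(im,None,fx=2.8,fy=2.8,interpolation=cv2.INTER_CUBIC),cv2.COLOR_RGB2BGR))
```

```text
pos [0.6077 0.0979 0.0319] jaw -99.21 q7 -1.64 F [-0.2  0.5 -1.9] w 0.0318 t 21.7
tilt [-2.e-04 -0.e+00 -1.e+00]
yaw -0.01 lin_after_yaw [-0.0016  0.0006 -0.0001] lin_before_yaw [-0.0016  0.0006 -0.0001]
```

View pics/w14z.png

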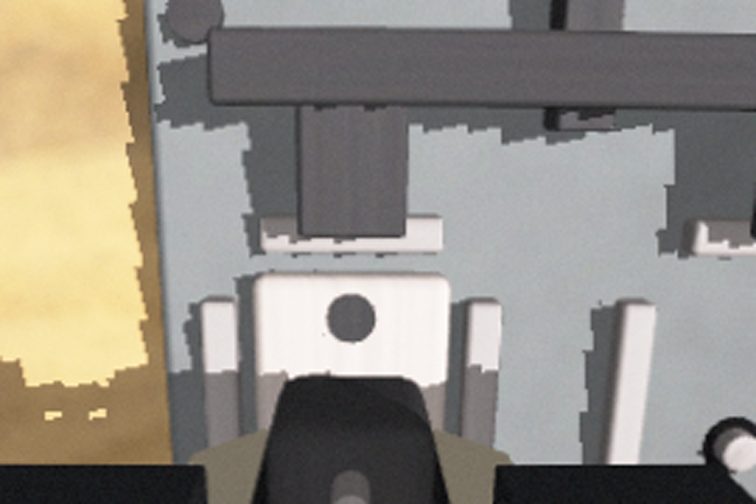

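The foot lies inside the strips (side gaps of about 17 px each), and the pin takes part of the weight. I'll lower the last bit and release.

apply_moves:
  gripper: [0,0,0,55,55,55,55,55,55,55]
  linear:
    - [0.001,0,0.001]
    - [0,0,0.0005]
    - [0,0,0]
    - [0,0,0]
    - [0,0,0]
    - [0,0,0]
    - [0,0,-0.02]
    - [0,0,-0.03]
    - [0,0,-0.04]
    - [0,0,-0.03]
  yaw: [0,0,0,0,0,0,0,0,0,0]

```text
time: 22.75
tcp_pos: [0.6096, 0.0976, 0.1525]
eef_rot: [0.997, -0.08, 0.001, -0.0]
force: [0.8, 0.0, 0.2]
grip_width: 0.0504
```

apply_moves:
  gripper: [55,55,55]
  linear:
    - [0,0,-0.02]
    - [0,0,0]
    - [0,0,0]
  yaw: [0,0,0]

```text
time: 23.05
tcp_pos: [0.6088, 0.0979, 0.1704]
eef_rot: [0.997, -0.08, 0.0, -0.0]
force: [-0.0, -0.8, -0.7]
grip_width: 0.0503
```

Run:
```python
from h import *
plan([0.45,-0.33,0.25])
c=capture('wrist');save(c,'w15')
s=capture('scene');save(s,'s15')
for x in tip_of('calliper_a',s)[:4]:
        px=np.array(x['centre'])*W
        print('  ',round(float(x['p']),2),px.round(1),onz(s,px,.0).round(4))
```

```text
pos [0.6088 0.0979 0.1704] jaw -99.2 q7 -1.71 F [-0.  -0.8 -0.7] w 0.0503 t 23.05
tilt [ 5.e-04  4.e-04 -1.e+00]
yaw 0 lin_after_yaw [-0.0883  0.4478 -0.0799] lin_before_yaw [-0.0883  0.4478 -0.0799]
   0.88 [252.  171.2] [0.6153 0.1058 0.    ]
   0.75 [306.  293.2] [ 0.4428 -0.3325  0.    ]
```

View pics/w15.png

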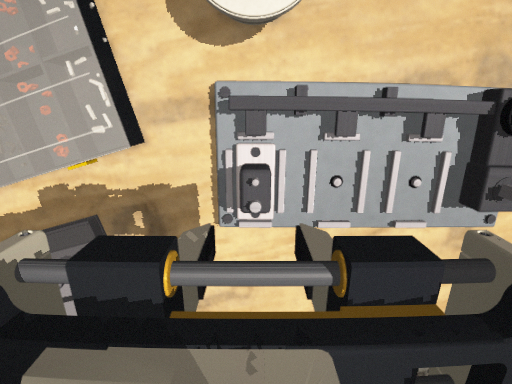

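View pics/s15.png

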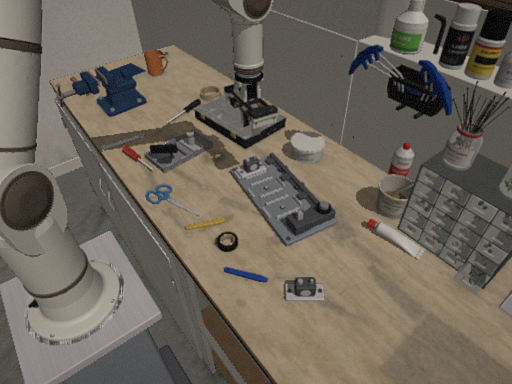

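Calliper A sits in nest 0. Calliper B is still at about (0.443,-0.332), so I'll go there.

apply_moves:
  gripper: [100,100,100,100,100,100,100,100,100,100]
  linear:
    - [-0.009,0.03,-0.025]
    - [-0.009,0.04,-0.025]
    - [-0.009,0.046,-0.02]
    - [-0.009,0.046,0]
    - [-0.009,0.046,0]
    - [-0.009,0.046,0]
    - [-0.009,0.046,0]
    - [-0.01,0.046,0]
    - [-0.01,0.046,0]
    - [-0.01,0.046,0]
  yaw: [0,0,0,0,0,0,0,0,0,0]

```text
time: 24.2
tcp_pos: [0.4458, -0.3201, 0.239]
eef_rot: [0.997, -0.08, -0.001, -0.0]
force: [0.2, 1.0, -0.3]
grip_width: 0.0917
```

apply_moves:
  gripper: [100,100,100,100,100,100]
  linear:
    - [-0.005,0.01,0]
    - [0,0,0]
    - [0,0,0]
    - [0,0,0]
    - [0,0,0]
    - [0,0,0]
  yaw: [8,8,8,0,0,0]

```text
time: 24.8
tcp_pos: [0.4406, -0.3276, 0.2396]
eef_rot: [0.959, -0.284, -0.0, -0.0]
force: [-0.4, -0.2, -1.2]
grip_width: 0.0923
```

Run:
```python
from h import *
plan([0.445,-0.33,0.15],-125)
c=capture('wrist');save(c,'w16')
import pickle;pickle.dump(c,open('w16.pkl','wb'))
```

```text
pos [ 0.4406 -0.3276  0.2396] jaw -123.02 q7 -1.3 F [-0.4 -0.2 -1.2] w 0.0923 t 24.8
tilt [-9.e-04  3.e-04 -1.e+00]
yaw 1.98 lin_after_yaw [ 0.0051 -0.0006  0.0896] lin_before_yaw [ 0.0051 -0.0004  0.0896]
```

View pics/w16.png

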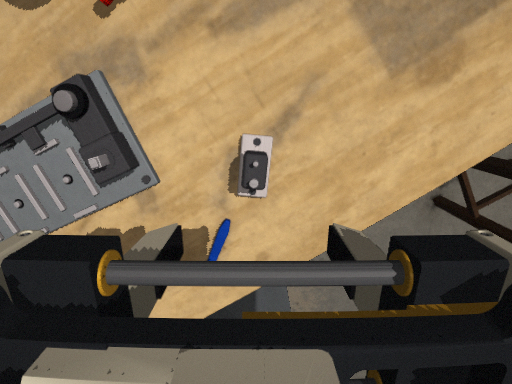

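Calliper B's foot corners are at (241,135), (272,136), (268,198) and (238,196), with the pen clear of the jaws.

Run:
```python
from fit import *
import pickle
c=pickle.load(open('w16.pkl','rb'))
v,r=fit(c,[(.045,.022,.01),(.045,-.022,.01),(-.045,-.022,.01),(-.045,.022,.01)],[(241,135),(272,136),(268,198),(238,196)],[.44,-.33,-.6])
print(v,np.degrees(v[2]),r.round(1).tolist())
plan([v[0],v[1],.14],np.degrees(v[2])-90)
```

```text
[ 0.43953729 -0.32732577 -0.63101903] -36.154727452481616 [[-0.5, -0.7], [0.4, 0.1], [-0.0, 0.1], [0.1, 0.6]]
pos [ 0.4407 -0.3277  0.2398] jaw -123.06 q7 -1.3 F [0.9 0.1 0.8] w 0.0919 t 24.85
tilt [-5.e-04  2.e-04 -1.e+00]
yaw 3.09 lin_after_yaw [-0.0011  0.0003  0.0998] lin_before_yaw [-0.0011  0.0003  0.0998]
```

apply_moves:
  gripper: [70,70,70,70,70,70,70,70]
  linear:
    - [-0.001,0,0.02]
    - [0,0,0.03]
    - [0,0,0.03]
    - [0,0,0.02]
    - [0,0,0]
    - [0,0,0]
    - [0,0,0]
    - [0,0,0]
  yaw: [3,0,0,0,0,0,0,0]

```text
time: 25.65
tcp_pos: [0.4407, -0.3281, 0.1415]
eef_rot: [0.951, -0.311, 0.001, 0.0]
force: [0.2, -0.5, 0.3]
grip_width: 0.0647
```

Run:
```python
from h import *
plan([0.4395,-0.3273,0.0165],-126.2)
c=capture('wrist');print(proj(c,[[.4395,-.3273,.01]]))
im=c['img'][100:250,160:360];cv2.imwrite('pics/w17z.png',cv2.cvtColor(cv2.resize(im,None,fx=3.5,fy=3.5,interpolation=cv2.INTER_CUBIC),cv2.COLOR_RGB2BGR))
```

```text
pos [ 0.4407 -0.3281  0.1415] jaw -126.19 q7 -1.26 F [ 0.2 -0.5  0.3] w 0.0647 t 25.65
tilt [ 0.0023 -0.0011 -1.    ]
yaw 0.01 lin_after_yaw [-0.0017  0.0002  0.125 ] lin_before_yaw [-0.0017  0.0002  0.125 ]
[[254.70643879 186.05177053]]
```

View pics/w17z.png

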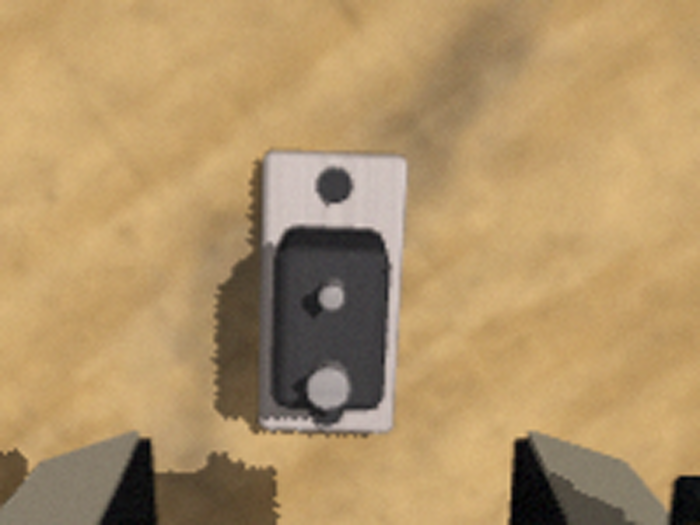

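apply_moves:
  gripper: [70,70,70,70,70,70,70,0,0,0]
  linear:
    - [0,0,0.02]
    - [0,0,0.03]
    - [0,0,0.03]
    - [0,0,0.03]
    - [0,0,0.01]
    - [0,0,0.004]
    - [0,0,0]
    - [0,0,0]
    - [0,0,0]
    - [0,0,0]
  yaw: [0,0,0,0,0,0,0,0,0,0]
  force: 35

```text
time: 26.7
tcp_pos: [0.4405, -0.3278, 0.0171]
eef_rot: [0.951, -0.311, 0.001, 0.0]
force: [0.4, -0.5, 0.4]
grip_width: 0.045
```

apply_moves:
  gripper: [0,0,0,0,0,0,0,0,0,0]
  linear:
    - [0,0,0]
    - [0,0,0]
    - [0,0,-0.01]
    - [0,0,-0.03]
    - [0,0,-0.04]
    - [0,0,-0.04]
    - [0,0,-0.03]
    - [0,0,0]
    - [0,0,0]
    - [0,0,0]
  yaw: [0,0,0,0,0,0,0,0,0,0]

```text
time: 27.7
tcp_pos: [0.4388, -0.3263, 0.1647]
eef_rot: [0.951, -0.311, -0.001, -0.0]
force: [0.2, -0.0, -3.8]
grip_width: 0.0319
```

Run:
```python
from h import *
plan([0.5925,0.0035,0.165],-99.2)
c=capture('wrist');save(c,'w18')
s=capture('scene');save(s,'s18')
```

```text
pos [ 0.4388 -0.3263  0.1647] jaw -126.2 q7 -1.28 F [ 0.2 -0.  -3.8] w 0.0319 t 27.7
tilt [-0.0024  0.0017 -1.    ]
yaw -27.0 lin_after_yaw [ 9.900e-02 -3.502e-01 -1.000e-04] lin_before_yaw [-7.07e-02 -3.57e-01 -1.00e-04]
```

View pics/w18.png

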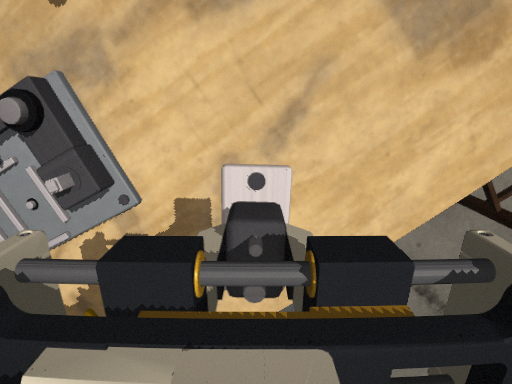

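Calliper B is held. I'll turn it to the fixture's heading and carry it to nest 1.

apply_moves:
  gripper: [0,0,0,0,0,0,0,0,0,0]
  linear:
    - [0,0,-0.01]
    - [0,0,-0.01]
    - [0,0,0]
    - [0,0,0]
    - [0.014,-0.044,0]
    - [0.014,-0.044,0]
    - [0.014,-0.044,0]
    - [0.013,-0.044,0]
    - [0.013,-0.044,0]
    - [0.013,-0.044,0]
  yaw: [-6.75,-6.75,-6.75,-6.75,0,0,0,0,0,0]

```text
time: 28.8
tcp_pos: [0.5617, -0.0781, 0.1847]
eef_rot: [0.997, -0.08, -0.001, 0.0]
force: [1.5, -0.9, -3.1]
grip_width: 0.0318
```

apply_moves:
  gripper: [0,0,0,0,0,0,0]
  linear:
    - [0.009,-0.043,0]
    - [0.009,-0.043,0]
    - [0,0,0]
    - [0,0,0]
    - [0,0,0]
    - [0,0,0]
    - [0,0,0]
  yaw: [0,0,0,0,0,0,0]

```text
time: 29.5
tcp_pos: [0.5931, 0.0006, 0.186]
eef_rot: [0.997, -0.082, -0.0, 0.0]
force: [0.1, 0.3, -3.1]
grip_width: 0.0322
```

Run:
```python
from h import *
plan([0.5935,0.0035,0.04],-99.2)
c=capture('wrist');save(c,'w19')
```

```text
pos [0.5931 0.0006 0.186 ] jaw -99.35 q7 -1.55 F [ 0.1  0.3 -3.1] w 0.0322 t 29.5
tilt [-4.e-04 -3.e-04 -1.e+00]
yaw -0.15 lin_after_yaw [-0.    -0.003  0.146] lin_before_yaw [-1.00e-04 -3.00e-03  1.46e-01]
```

View pics/w19.png

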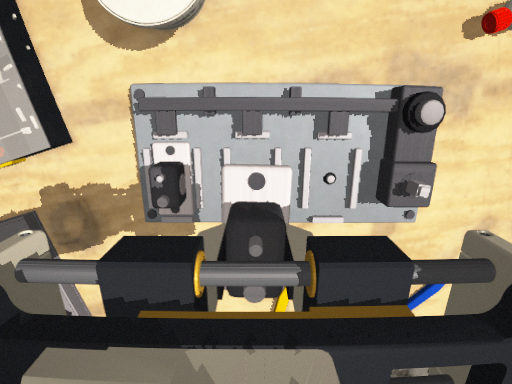

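apply_moves:
  gripper: [0,0,0,0,0,0,0,0,0,0]
  linear:
    - [0,-0.003,0.02]
    - [0,0,0.03]
    - [0,0,0.03]
    - [0,0,0.03]
    - [0,0,0.02]
    - [0,0,0.01]
    - [0,0,0.006]
    - [0,0,0]
    - [0,0,0]
    - [0,0,0]
  yaw: [0,0,0,0,0,0,0,0,0,0]

```text
time: 30.55
tcp_pos: [0.5951, 0.0052, 0.0413]
eef_rot: [0.997, -0.08, 0.001, -0.0]
force: [0.0, -0.1, -2.0]
grip_width: 0.0319
```

Run:
```python
from h import *
plan([0.5935,0.0035,0.032],-99.2)
c=capture('wrist')
im=c['img'][70:250,130:400]
cv2.imwrite('pics/w20z.png',cv2.cvtColor(cv2.resize(im,None,fx=2.8,fy=2.8,interpolation=cv2.INTER_CUBIC),cv2.COLOR_RGB2BGR))
```

```text
pos [0.5951 0.0052 0.0413] jaw -99.21 q7 -1.45 F [ 0.  -0.1 -2. ] w 0.0319 t 30.55
tilt [ 2.2e-03  3.0e-04 -1.0e+00]
yaw -0.01 lin_after_yaw [-0.0013  0.0019  0.0093] lin_before_yaw [-0.0013  0.0019  0.0093]
```

View pics/w20z.png

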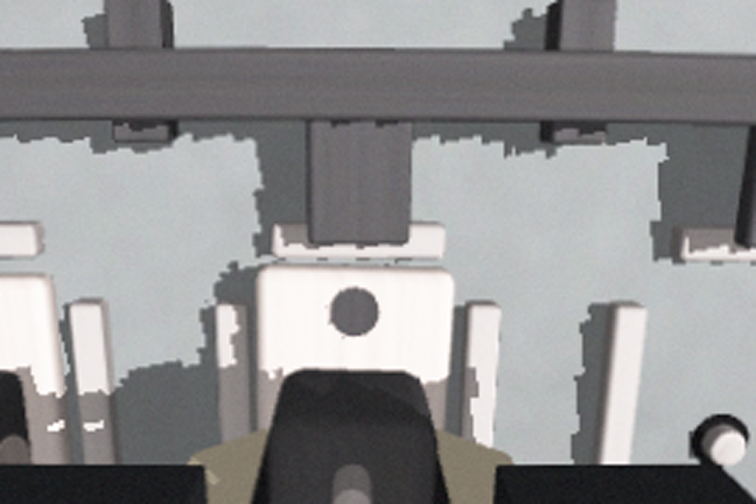

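apply_moves:
  gripper: [0,0,0]
  linear:
    - [-0.0015,0,0]
    - [0,0,0]
    - [0,0,0]
  yaw: [0,0,0]

```text
time: 30.9
tcp_pos: [0.5926, 0.0055, 0.0403]
eef_rot: [0.997, -0.08, 0.0, -0.0]
force: [-0.4, 0.1, -3.4]
grip_width: 0.0317
```

Run:
```python
from h import *
plan([0.5935,0.0035,0.032],-99.2)
c=capture('wrist')
im=c['img'][70:250,130:400]
cv2.imwrite('pics/w21z.png',cv2.cvtColor(cv2.resize(im,None,fx=2.8,fy=2.8,interpolation=cv2.INTER_CUBIC),cv2.COLOR_RGB2BGR))
```

```text
pos [0.5926 0.0055 0.0403] jaw -99.21 q7 -1.45 F [-0.4  0.1 -3.4] w 0.0317 t 30.9
tilt [ 2.e-04  2.e-04 -1.e+00]
yaw -0.01 lin_after_yaw [0.0012 0.0018 0.0083] lin_before_yaw [0.0012 0.0018 0.0083]
```

View pics/w21z.png

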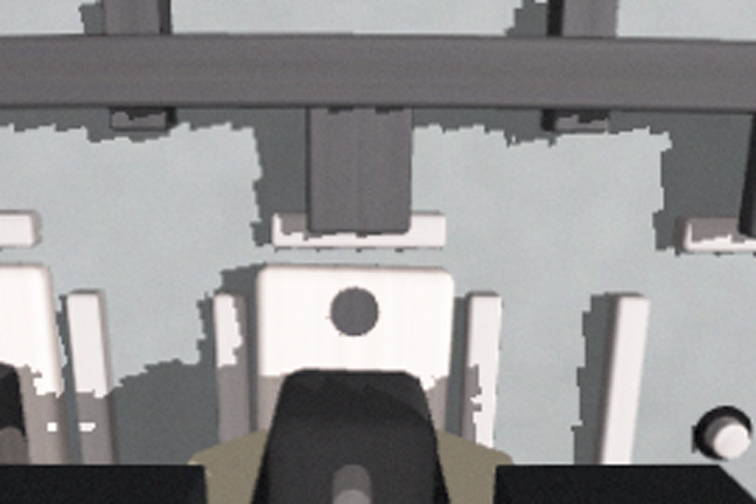

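The foot is centred sideways, with about 3.2 mm to the far strip once seated. I'll lower and release.

apply_moves:
  gripper: [0,0,0,0,0,0]
  linear:
    - [0,0,0.003]
    - [0,0,0.003]
    - [0,0,0.002]
    - [0,0,0]
    - [0,0,0]
    - [0,0,0]
  yaw: [0,0,0,0,0,0]

```text
time: 31.55
tcp_pos: [0.5925, 0.0054, 0.0321]
eef_rot: [0.997, -0.08, -0.0, -0.0]
force: [-0.2, -0.2, -1.6]
grip_width: 0.0318
```

apply_moves:
  gripper: [0,0,0,55,55,55,55,55,55,55]
  linear:
    - [0,0,0.001]
    - [0,0,0.0005]
    - [0,0,0]
    - [0,0,0]
    - [0,0,0]
    - [0,0,0]
    - [0,0,-0.02]
    - [0,0,-0.04]
    - [0,0,-0.045]
    - [0,0,-0.045]
  yaw: [0,0,0,0,0,0,0,0,0,0]

```text
time: 32.55
tcp_pos: [0.5921, 0.0052, 0.1817]
eef_rot: [0.997, -0.08, -0.0, 0.0]
force: [-0.2, 0.6, 0.6]
grip_width: 0.0505
```

apply_moves:
  gripper: [55,55,55]
  linear:
    - [0,0,0]
    - [0,0,0]
    - [0,0,0]
  yaw: [0,0,0]

```text
time: 32.85
tcp_pos: [0.5916, 0.0057, 0.1795]
eef_rot: [0.997, -0.08, -0.001, 0.0]
force: [-0.3, -0.5, -0.4]
grip_width: 0.0506
```

Run:
```python
from h import *
import pickle
plan([0.432,0.351,0.25],6)
c=capture('wrist');save(c,'w22');pickle.dump(c,open('w22.pkl','wb'))
im=c['img'][70:235,110:460];cv2.imwrite('pics/w22z.png',cv2.cvtColor(cv2.resize(im,None,fx=2.2,fy=2.2,interpolation=cv2.INTER_CUBIC),cv2.COLOR_RGB2BGR))
s=capture('scene');save(s,'s22');d=capture('side');save(d,'d22')
```

```text
pos [0.5916 0.0057 0.1795] jaw -99.2 q7 -1.55 F [-0.3 -0.5 -0.4] w 0.0506 t 32.85
tilt [-1.8e-03  1.0e-04 -1.0e+00]
yaw 74.8 lin_after_yaw [-0.3602  0.1228 -0.0702] lin_before_yaw [-0.2129 -0.3154 -0.0702]
```

View pics/w22z.png

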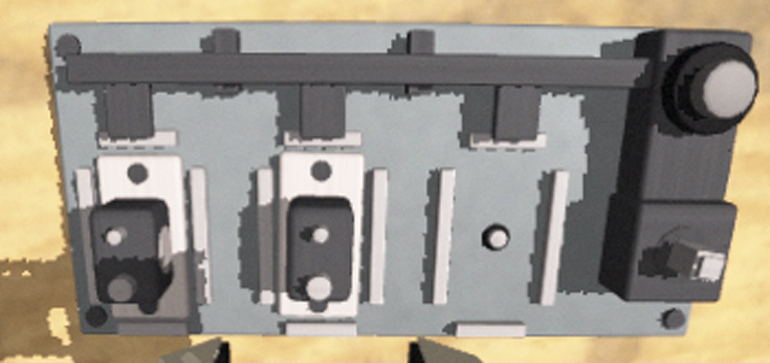

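View pics/s22.png

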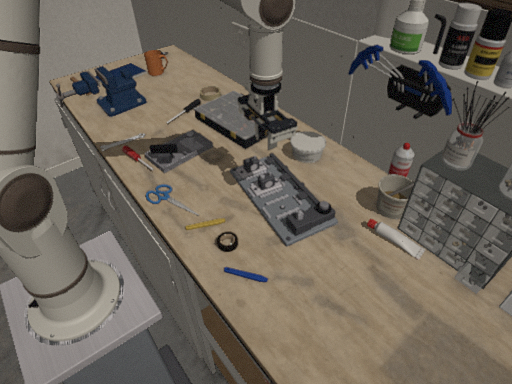

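View pics/d22.png

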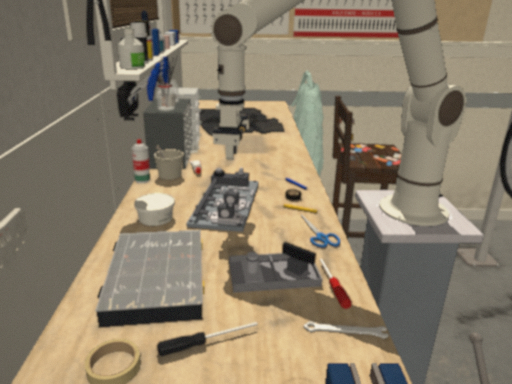

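Both callipers stand inside their strips, no other calliper shows in any view, and nest 2 is empty. Now for the key. I'll turn back to the positive wrist side on the way to the tray.

```bash
cat >> h.py <<'E'
def rows(t,dyaw,n,frac_yaw=None):
    "n rows moving straight to t while turning dyaw(deg, tool +)"
    p,R,s=tool(); d=(np.array(t)-p)/n; out=[]
    for i in range(n):
        Ri=R@Ro.from_euler('z',dyaw/n*i,degrees=True).as_matrix()
        out.append([float(x) for x in (Ri.T@d).round(3)])
    print('yaw/row',round(dyaw/n,2)); 
    for k in range(0,n,10): print(out[k:k+10])
E
python3 - <<'E'
from h import *
# tray key (0.432,0.351): want camera view; camera at tool +x = with jaw 55: toolx=(-y1,..)
rows([0.47,0.37,0.24],-154,19)
E
```

```text
yaw/row -8.11
[[-0.009, -0.018, -0.003], [-0.007, -0.019, -0.003], [-0.004, -0.02, -0.003], [-0.001, -0.02, -0.003], [0.002, -0.02, -0.003], [0.005, -0.02, -0.003], [0.007, -0.019, -0.003], [0.01, -0.018, -0.003], [0.012, -0.016, -0.003], [0.014, -0.014, -0.003]]
[[0.016, -0.012, -0.003], [0.018, -0.01, -0.003], [0.019, -0.007, -0.003], [0.02, -0.004, -0.003], [0.02, -0.001, -0.003], [0.02, 0.001, -0.003], [0.02, 0.004, -0.003], [0.019, 0.007, -0.003], [0.018, 0.01, -0.003]]
```

apply_moves:
  gripper: [55,55,55,55,55,55,55,55,55,55]
  linear:
    - [-0.009,-0.018,-0.006]
    - [-0.007,-0.019,-0.006]
    - [-0.004,-0.02,-0.006]
    - [-0.001,-0.02,-0.006]
    - [0.002,-0.02,-0.006]
    - [0.005,-0.02,-0.006]
    - [0.007,-0.019,-0.006]
    - [0.01,-0.018,-0.006]
    - [0.012,-0.016,-0.006]
    - [0.014,-0.014,-0.006]
  yaw: [-8.1,-8.1,-8.1,-8.1,-8.1,-8.1,-8.1,-8.1,-8.1,-8.1]

```text
time: 34.0
tcp_pos: [0.5284, 0.1979, 0.2397]
eef_rot: [0.808, 0.589, -0.001, -0.0]
force: [0.3, -0.4, -0.4]
grip_width: 0.0502
```

apply_moves:
  gripper: [55,55,55,55,55,55,55,55,55,55]
  linear:
    - [0.016,-0.012,0]
    - [0.018,-0.01,0]
    - [0.019,-0.007,0]
    - [0.02,-0.004,0]
    - [0.02,-0.001,0]
    - [0.02,0.001,0]
    - [0.02,0.004,0]
    - [0.019,0.007,0]
    - [0.018,0.01,0]
    - [0,0,0]
  yaw: [-8.1,-8.1,-8.1,-8.1,-8.1,-8.1,-8.1,-8.1,-8.1,0]

```text
time: 35.0
tcp_pos: [0.4697, 0.3737, 0.2393]
eef_rot: [0.3, 0.954, -0.0, -0.001]
force: [-1.7, 0.3, 0.2]
grip_width: 0.0505
```

apply_moves:
  gripper: [55,55,55]
  linear:
    - [0,0,0]
    - [0,0,0]
    - [0,0,0]
  yaw: [0,0,0]

```text
time: 35.3
tcp_pos: [0.4728, 0.3691, 0.2404]
eef_rot: [0.305, 0.952, -0.0, 0.0]
force: [0.2, -0.3, -0.1]
grip_width: 0.0505
```

Run:
```python
from h import *
import pickle
plan([0.432,0.351,0.15],55)
c=capture('wrist');save(c,'w23');pickle.dump(c,open('w23.pkl','wb'))
```

```text
pos [0.4728 0.3691 0.2404] jaw 54.47 q7 0.22 F [ 0.2 -0.3 -0.1] w 0.0505 t 35.3
tilt [ 0.e+00 -9.e-04 -1.e+00]
yaw -0.53 lin_after_yaw [ 0.0231 -0.0381  0.0904] lin_before_yaw [ 0.0227 -0.0383  0.0904]
```

View pics/w23.png

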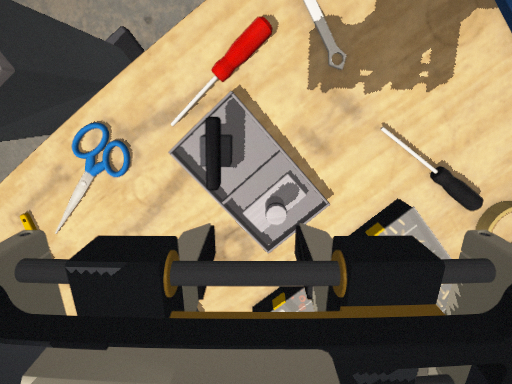

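The wrist view shows the key's grip bar from (214,117) to (213,188), nearly along the tool's x.

Run:
```python
from h import *
import pickle
c=pickle.load(open('w23.pkl','rb'))
im=c['img'][85:255,160:340];cv2.imwrite('pics/w23z.png',cv2.cvtColor(cv2.resize(im,None,fx=4,fy=3.5,interpolation=cv2.INTER_CUBIC),cv2.COLOR_RGB2BGR))
```

```text
(no output)
```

View pics/w23z.png

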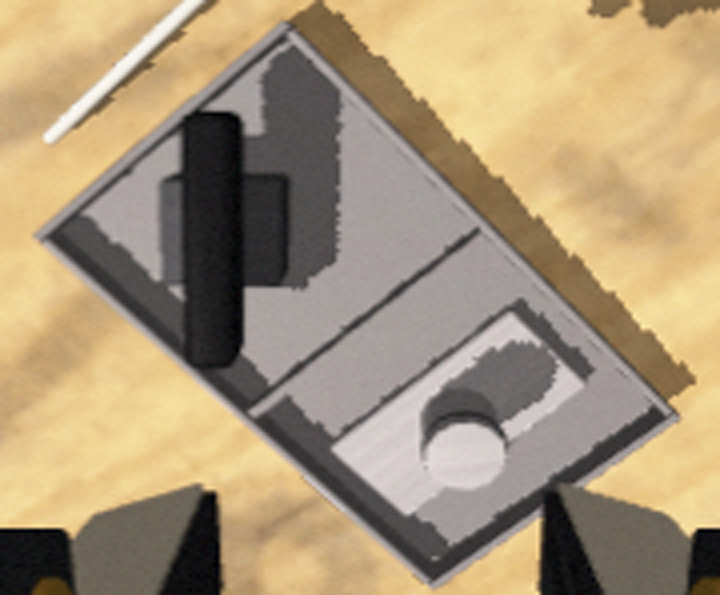

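Run:
```python
from fit import *
import pickle
c=pickle.load(open('w23.pkl','rb'))
# image up = +toolx (dir 144.5deg); obj x along toolx, y along tooly?? right-handed about z up: y = x rotated +90 = 234.5 = -tooly -> image left
v,r=fit(c,[(.045,.008,.067),(.045,-.008,.067),(-.045,-.008,.067),(-.045,.008,.067)],[(206.2,117.5),(220,117.5),(219.8,189.5),(206.6,189.5)],[.43,.35,2.5])
print(v,np.degrees(v[2]),r.round(1).tolist())
plan([v[0],v[1],.15],np.degrees(v[2])-90)
```

```text
[0.42216254 0.34320426 2.4813147 ] 142.16885995293615 [[0.0, -1.3], [-0.0, -0.8], [-0.2, 1.5], [0.2, 1.0]]
pos [0.4727 0.3693 0.2405] jaw 54.51 q7 0.22 F [0.2 0.4 0.9] w 0.0505 t 35.35
tilt [ 2.e-04 -6.e-04 -1.e+00]
yaw 2.34 lin_after_yaw [ 0.0239 -0.0516  0.0906] lin_before_yaw [ 0.026  -0.0506  0.0906]
```

Moving over the key, then checking before the grasp.

apply_moves:
  gripper: [55,55,55,55,55,55,55]
  linear:
    - [0,0,0]
    - [0.012,-0.026,0.03]
    - [0.012,-0.026,0.03]
    - [0,0,0.02]
    - [0,0,0]
    - [0,0,0]
    - [0,0,0]
  yaw: [2,0,0,0,0,0,0]

```text
time: 36.05
tcp_pos: [0.423, 0.3448, 0.1622]
eef_rot: [0.32, 0.947, 0.001, 0.001]
force: [0.3, 0.7, 0.3]
grip_width: 0.0502
```

Run:
```python
from h import *
import pickle
plan([0.422,0.343,0.15],52.2)
c=capture('wrist');pickle.dump(c,open('w24.pkl','wb'))
print(proj(c,[[.422,.343,.067]]))
im=c['img'][70:250,130:380];cv2.imwrite('pics/w24z.png',cv2.cvtColor(cv2.resize(im,None,fx=3,fy=3,interpolation=cv2.INTER_CUBIC),cv2.COLOR_RGB2BGR))
```

```text
pos [0.423  0.3448 0.1622] jaw 52.64 q7 0.16 F [0.3 0.7 0.3] w 0.0502 t 36.05
tilt [ 0.0024  0.002  -1.    ]
yaw 0.44 lin_after_yaw [-0.0002 -0.0021  0.0122] lin_before_yaw [-0.0002 -0.0021  0.0122]
[[252.47874419 195.32343823]]
```

View pics/w24z.png

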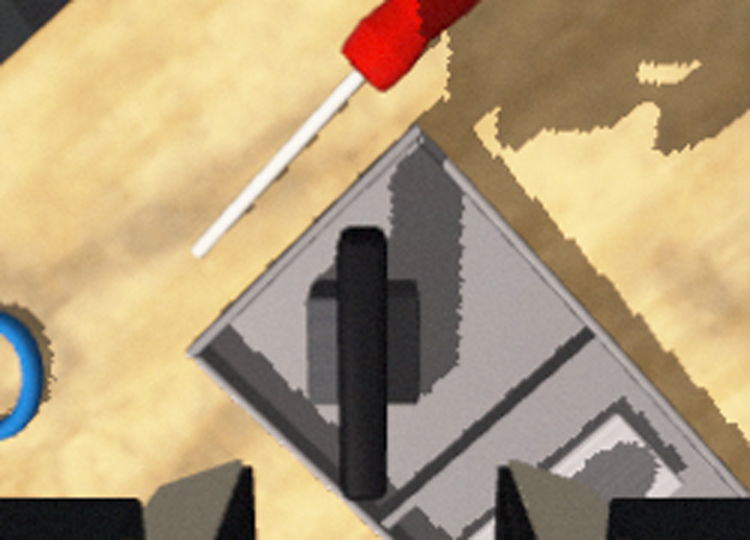

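apply_moves:
  gripper: [55,55,55,55,55,55,55,55,55,55]
  linear:
    - [0.001,-0.003,0]
    - [0,0,0.02]
    - [0,0,0.03]
    - [0,0,0.03]
    - [0,0,0.02]
    - [0,0,0.01]
    - [0,0,0.006]
    - [0,0,0]
    - [0,0,0]
    - [0,0,0]
  yaw: [0.4,0,0,0,0,0,0,0,0,0]
  force: 45

```text
time: 37.1
tcp_pos: [0.4195, 0.3428, 0.0457]
eef_rot: [0.323, 0.946, 0.001, 0.001]
force: [0.7, 0.2, 0.0]
grip_width: 0.0504
```

Run:
```python
from h import *
plan([0.422,0.343,0.042],52.2)
c=capture('wrist');save(c,'w25')
```

```text
pos [0.4195 0.3428 0.0457] jaw 52.29 q7 0.14 F [0.7 0.2 0. ] w 0.0504 t 37.1
tilt [ 0.0016  0.0014 -1.    ]
yaw 0.09 lin_after_yaw [-0.0018  0.0017  0.0037] lin_before_yaw [-0.0018  0.0017  0.0037]
```

View pics/w25.png

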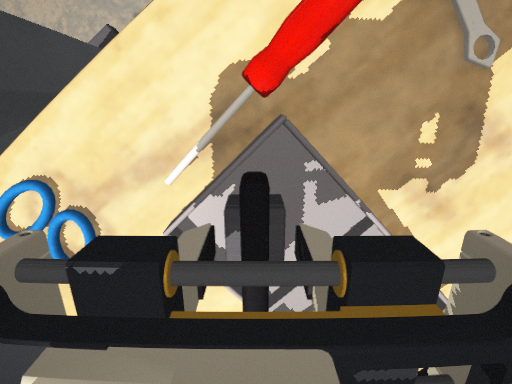

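The bar is centred between the fingers, at column 256. I'll lower 3 mm and close.

apply_moves:
  gripper: [55,55,0,0,0,0,0,0,0,0]
  linear:
    - [0,0,0.003]
    - [0,0,0]
    - [0,0,0]
    - [0,0,0]
    - [0,0,0]
    - [0,0,0]
    - [0,0,0]
    - [0,0,-0.01]
    - [0,0,-0.03]
    - [0,0,-0.03]
  yaw: [0,0,0,0,0,0,0,0,0,0]

```text
time: 38.15
tcp_pos: [0.4178, 0.3413, 0.112]
eef_rot: [0.323, 0.946, -0.001, -0.001]
force: [0.1, 0.9, -2.2]
grip_width: 0.0157
```

apply_moves:
  gripper: [0,0,0,0,0,0,0]
  linear:
    - [0,0,-0.03]
    - [0,0,-0.03]
    - [0,0,-0.02]
    - [0,0,0]
    - [0,0,0]
    - [0,0,0]
    - [0,0,0]
  yaw: [0,0,0,0,0,0,0]

```text
time: 38.85
tcp_pos: [0.4179, 0.3413, 0.19]
eef_rot: [0.323, 0.946, -0.001, -0.001]
force: [0.7, -0.2, -2.8]
grip_width: 0.0155
```

Run:
```python
from h import *
c=capture('wrist');save(c,'w26')
plan([0.5622,-0.174,0.22],80)
```

```text
pos [0.418  0.3414 0.1902] jaw 52.29 q7 0.16 F [ 0.1 -0.1 -2.1] w 0.0155 t 38.9
tilt [-0.0021 -0.0017 -1.    ]
yaw -27.71 lin_after_yaw [-0.2315 -0.4826 -0.0293] lin_before_yaw [-0.4293 -0.3197 -0.0293]
```

View pics/w26.png

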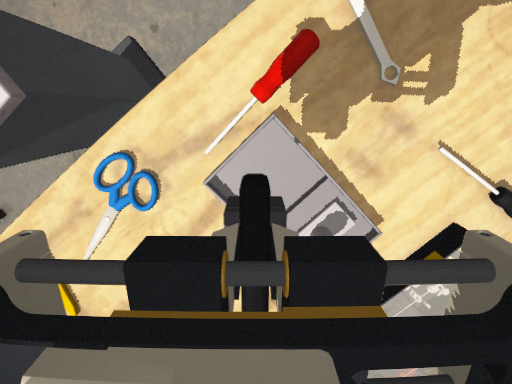

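The key is held and level. I'll go beside the drive for a straight-down look at the shaft.

Run:
```python
from h import *
rows([0.635,-0.185,0.215],-28.3,14)
```

```text
yaw/row -2.02
[[-0.035, -0.02, -0.002], [-0.035, -0.022, -0.002], [-0.034, -0.023, -0.002], [-0.033, -0.024, -0.002], [-0.032, -0.025, -0.002], [-0.031, -0.026, -0.002], [-0.03, -0.027, -0.002], [-0.029, -0.028, -0.002], [-0.028, -0.029, -0.002], [-0.027, -0.03, -0.002]]
[[-0.026, -0.031, -0.002], [-0.025, -0.032, -0.002], [-0.024, -0.033, -0.002], [-0.023, -0.034, -0.002]]
```

apply_moves:
  gripper: [0,0,0,0,0,0,0,0,0,0]
  linear:
    - [-0.035,-0.02,-0.01]
    - [-0.035,-0.022,-0.01]
    - [-0.034,-0.023,-0.006]
    - [-0.033,-0.024,0]
    - [-0.032,-0.025,0]
    - [-0.031,-0.026,0]
    - [-0.03,-0.027,0]
    - [-0.029,-0.028,0]
    - [-0.028,-0.029,0]
    - [-0.027,-0.03,0]
  yaw: [-2,-2,-2,-2,-2,-2,-2,-2,-2,-2]

```text
time: 39.9
tcp_pos: [0.5727, -0.035, 0.2167]
eef_rot: [0.153, 0.988, -0.0, -0.001]
force: [1.3, 0.4, -1.9]
grip_width: 0.0157
```

apply_moves:
  gripper: [0,0,0,0,0,0,0,0,0,0]
  linear:
    - [-0.026,-0.031,0]
    - [-0.025,-0.032,0]
    - [-0.024,-0.033,0]
    - [-0.023,-0.034,0]
    - [0,0,0]
    - [0,0,0]
    - [0,0,0]
    - [0,0,0]
    - [0,0,0]
    - [0,0,0]
  yaw: [-2,-2,-2,-2,0,0,0,0,0,0]

```text
time: 40.9
tcp_pos: [0.6347, -0.1832, 0.2178]
eef_rot: [0.084, 0.996, 0.0, 0.0]
force: [-0.1, -0.2, -1.8]
grip_width: 0.0159
```

Run:
```python
from h import *
import pickle
c=capture('wrist');save(c,'w27');pickle.dump(c,open('w27.pkl','wb'))
plan([0.5622,-0.174,0.22],80)
im=c['img'][60:250,150:370];cv2.imwrite('pics/w27z.png',cv2.cvtColor(cv2.resize(im,None,fx=3.5,fy=3,interpolation=cv2.INTER_CUBIC),cv2.COLOR_RGB2BGR))
im=c['img'][80:150,215:295];cv2.imwrite('pics/w27zz.png',cv2.cvtColor(cv2.resize(im,None,fx=8,fy=8,interpolation=cv2.INTER_CUBIC),cv2.COLOR_RGB2BGR))
```

```text
pos [ 0.6347 -0.1835  0.2178] jaw 80.35 q7 1.69 F [-0.4 -0.2 -2.1] w 0.0153 t 40.95
tilt [ 3.e-04  1.e-04 -1.e+00]
yaw 0.35 lin_after_yaw [ 0.073  -0.0032 -0.0022] lin_before_yaw [ 0.073  -0.0028 -0.0022]
```

View pics/w27z.png

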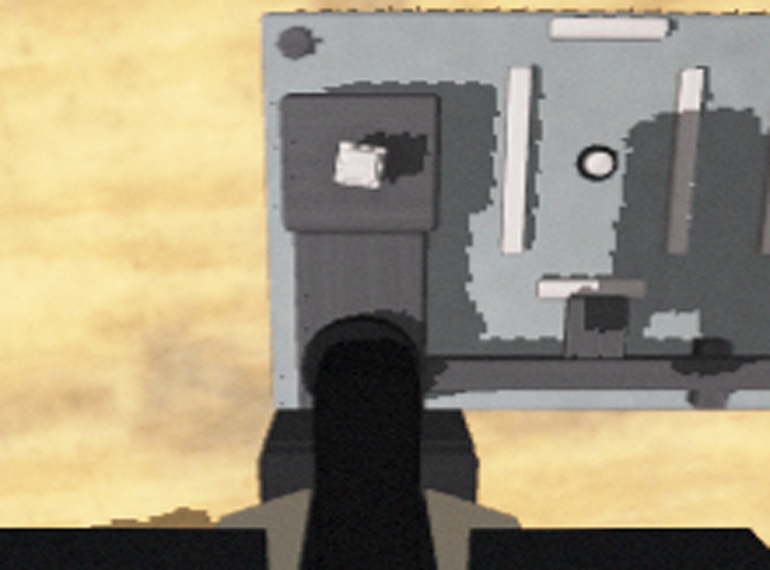

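View pics/w27zz.png

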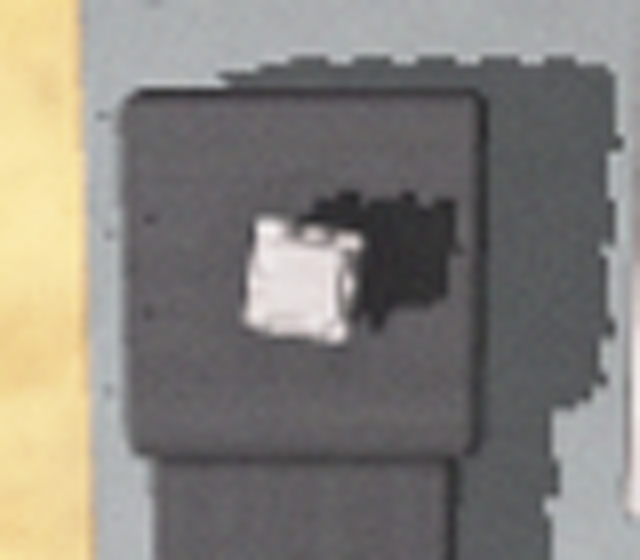

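The shaft's shoulder shows as a square centred at about (252.8,115.3), turned about 8.5° clockwise of the jaws. The start angle is therefore about 9°.

Run:
```python
from h import *
import pickle
c=pickle.load(open('w27.pkl','rb'))
print('shaft z.07',onz(c,(252.8,115.3),.070).round(4))
print('housing ctr',onz(c,(215+(122+485)/2/8,80+(92+455)/2/8),.05).round(4), 'button?')
p,R,s=tool()
T=lambda v:p+R@np.array(v)
im=c['img'][150:250,190:330];cv2.imwrite('pics/w27k.png',cv2.cvtColor(cv2.resize(im,None,fx=5,fy=5,interpolation=cv2.INTER_CUBIC),cv2.COLOR_RGB2BGR))
for off in (0,.003):
    print(off,'bar end top',proj(c,T([.045+off,0,-.0243])),'bar end bottom z33',proj(c,T([.045+off,0,.0057])),'hub edge L/R',proj(c,[T([.02+off,-.02,.0047]),T([.02+off,.02,.0047]),T([.02+off,-.02,.0387])]).tolist())
```

```text
shaft z.07 [ 0.5625 -0.173   0.07  ]
housing ctr [ 0.5616 -0.1729  0.05  ] button?
0 bar end top [[253.61896627 180.36898065]] bar end bottom z33 [[253.89842355 168.0630788 ]] hub edge L/R [[221.80701275417232, 207.83781180545853], [286.03434967601316, 207.89604199946987], [227.11541854266767, 192.17184178912927]]
0.003 bar end top [[253.61395925 174.46147527]] bar end bottom z33 [[253.89579833 163.12557446]] hub edge L/R [[221.63928740077347, 203.28118717308004], [286.19690732636155, 203.33770760024248], [226.99969104237846, 188.2747210386392]]
```

View pics/w27k.png

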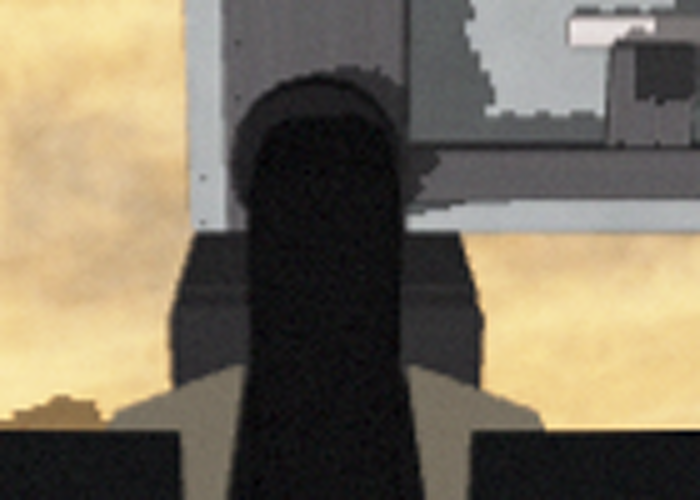

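Run:
```python
from h import *
plan([0.560,-0.1727,0.13],72)
```

```text
pos [ 0.6347 -0.1835  0.2178] jaw 80.35 q7 1.69 F [-0.4 -0.2 -2.1] w 0.0153 t 40.95
tilt [ 3.e-04  1.e-04 -1.e+00]
yaw 8.35 lin_after_yaw [ 0.0744 -0.0128  0.0878] lin_before_yaw [ 0.0755 -0.0019  0.0878]
```

apply_moves:
  gripper: [0,0,0,0,0,0,0,0,0,0]
  linear:
    - [0,0,0]
    - [0.025,-0.004,0]
    - [0.025,-0.004,0]
    - [0.024,-0.005,0.02]
    - [0,0,0.025]
    - [0,0,0.02]
    - [0,0,0.01]
    - [0,0,0.01]
    - [0,0,0]
    - [0,0,0]
  yaw: [8.3,0,0,0,0,0,0,0,0,0]

```text
time: 41.95
tcp_pos: [0.5607, -0.1739, 0.1331]
eef_rot: [0.156, 0.988, -0.0, 0.0]
force: [0.5, 0.4, -1.8]
grip_width: 0.0158
```

apply_moves:
  gripper: [0,0]
  linear:
    - [0,0,0.01]
    - [0,0,0]
  yaw: [0,0]

```text
time: 42.15
tcp_pos: [0.5598, -0.1735, 0.1218]
eef_rot: [0.156, 0.988, 0.0, -0.0]
force: [0.0, -0.2, -1.3]
grip_width: 0.016
```

Run:
```python
from h import *
import pickle
c=capture('wrist')
c=capture('wrist');save(c,'w28');pickle.dump(c,open('w28.pkl','wb'))
plan([0.560,-0.1727,0.119],72)
im=c['img'][130:250,180:330];cv2.imwrite('pics/w28z.png',cv2.cvtColor(cv2.resize(im,None,fx=5,fy=5,interpolation=cv2.INTER_CUBIC),cv2.COLOR_RGB2BGR))
for n in ('scene','side'):
    s=capture(n);save(s,n+'28')
    q=proj(s,[.5625,-.173,.1])[0].astype(int);print(q)
    i=s['img'][q[1]-35:q[1]+35,q[0]-45:q[0]+45];cv2.imwrite('pics/%s28z.png'%n,cv2.cvtColor(cv2.resize(i,None,fx=8,fy=8,interpolation=cv2.INTER_CUBIC),cv2.COLOR_RGB2BGR))
```

```text
pos [ 0.5601 -0.1737  0.1225] jaw 71.99 q7 1.58 F [-0.6 -0.9 -2.6] w 0.0156 t 42.25
tilt [-4.e-04  1.e-04 -1.e+00]
yaw -0.01 lin_after_yaw [0.0003 0.0009 0.0035] lin_before_yaw [0.0003 0.0009 0.0035]
[300 203]
[240 161]
```

View pics/w28z.png

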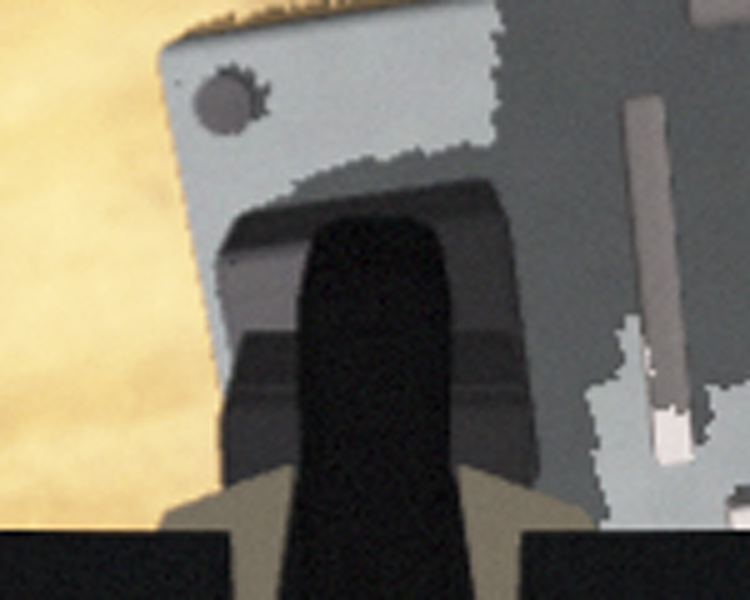

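View pics/scene28z.png

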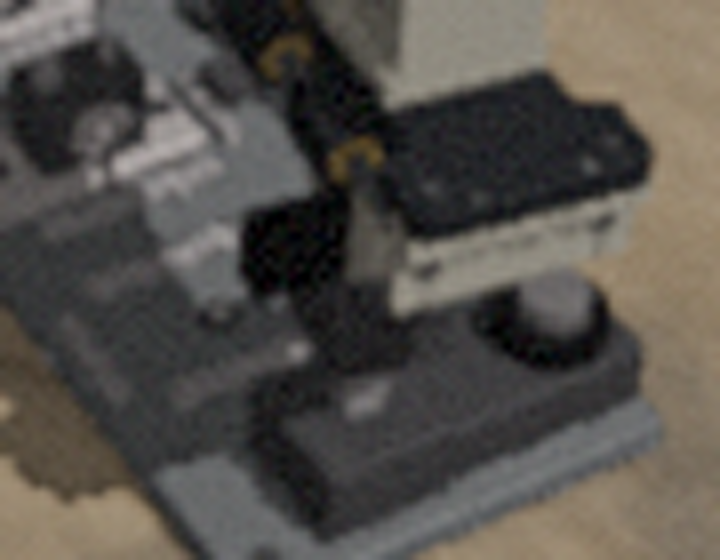

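View pics/side28z.png

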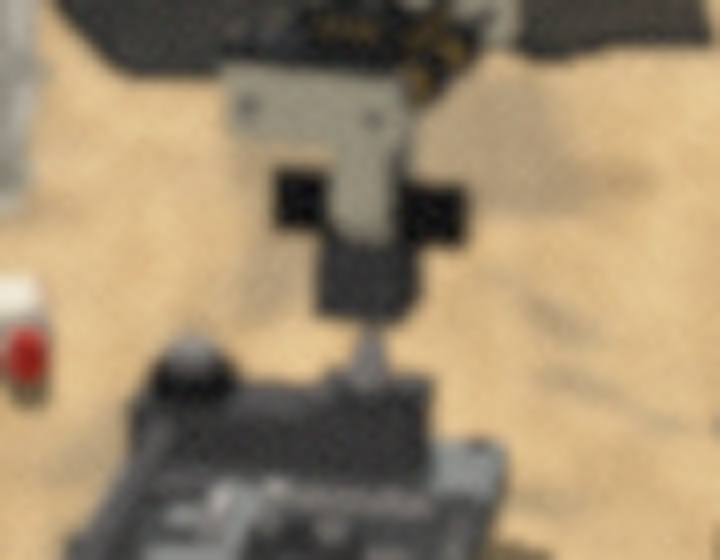

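Run:
```python
from h import *
import pickle
c=pickle.load(open('w28.pkl','rb'))
p,R,s=tool();print(p)
u=onz(c,(256.2,197),p[2]-.0387); hub=u-.020*R[:,0]; print('hub ctr',hub.round(4), 'rel TCP tool',(R.T@(hub-p)).round(4))
a=onz(c,(224.3,181.8),.05);b=onz(c,(281.6,174.6),.05);print(np.linalg.norm(a-b),np.degrees(np.arctan2(*(b-a)[:2])))
fx=np.array([np.cos(np.radians(-9.1)),np.sin(np.radians(-9.1)),0]); print('housing ctr',((a+b)/2+.026*fx).round(4))
im=c['img'][150:205,205:300];im=np.clip((im.astype(float)/255)**.45*255,0,255).astype(np.uint8);cv2.imwrite('pics/w28g.png',cv2.cvtColor(cv2.resize(im,None,fx=8,fy=8,interpolation=cv2.INTER_CUBIC),cv2.COLOR_RGB2BGR))
```

```text
[ 0.56032747 -0.17377659  0.12275439]
hub ctr [ 0.5635 -0.1735  0.0841] rel TCP tool [-0.003   0.0012  0.0387]
0.04936754959355391 10.62745967087869
housing ctr [ 0.5636 -0.1722  0.05  ]
```

View pics/w28g.png

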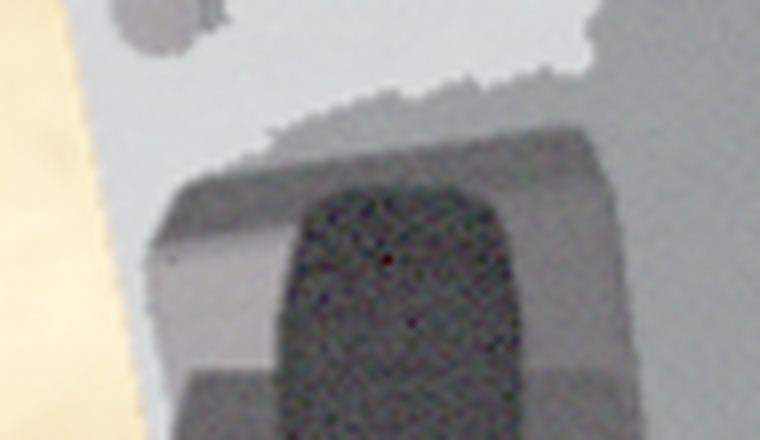

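The hub centre reads (0.5635,-0.1735) against the housing centre at about (0.5628,-0.172). I'll nudge 1 mm and lower gently while feeling the force.

apply_moves:
  gripper: [0,0,0,0,0,0,0,0]
  linear:
    - [0.001,0.0007,0]
    - [0,0,0.004]
    - [0,0,0.004]
    - [0,0,0.004]
    - [0,0,0.003]
    - [0,0,0.002]
    - [0,0,0]
    - [0,0,0]
  yaw: [0,0,0,0,0,0,0,0]

```text
time: 43.15
tcp_pos: [0.5595, -0.1728, 0.1056]
eef_rot: [0.157, 0.988, 0.0, 0.0]
force: [-0.1, -0.8, -2.9]
grip_width: 0.016
```

Run:
```python
from h import *
plan([0.56,-.173,.0887]); print(np.round(state()['moment'],2))
```

```text
pos [ 0.5595 -0.1728  0.1056] jaw 71.99 q7 1.59 F [-0.1 -0.8 -2.9] w 0.016 t 43.15
tilt [ 0.  0. -1.]
yaw 0 lin_after_yaw [-0.0005 -0.0001  0.0169] lin_before_yaw [-0.0005 -0.0001  0.0169]
[ 0.01 -0.02  0.02]
```

The underside is past the shoulder with no contact force, so the bore is on the shaft. I'll continue down.

apply_moves:
  gripper: [0,0,0,0,0,0,0]
  linear:
    - [0,0,0.004]
    - [0,0,0.004]
    - [0,0,0.004]
    - [0,0,0.003]
    - [0,0,0]
    - [0,0,0]
    - [0,0,0]
  yaw: [0,0,0,0,0,0,0]

```text
time: 43.85
tcp_pos: [0.5596, -0.1728, 0.0907]
eef_rot: [0.157, 0.988, -0.0, 0.0]
force: [0.1, 0.4, -1.8]
grip_width: 0.0158
```

apply_moves:
  gripper: [0,0,0,0,0]
  linear:
    - [0,0,0.001]
    - [0,0,0.001]
    - [0,0,0.001]
    - [0,0,0]
    - [0,0,0]
  yaw: [0,0,0,0,0]

```text
time: 44.35
tcp_pos: [0.5594, -0.1727, 0.0875]
eef_rot: [0.157, 0.988, 0.0, -0.0]
force: [0.2, -0.9, -2.5]
grip_width: 0.0157
```

Run:
```python
from h import *
plan([0.56,-.173,.0887]); print(np.round(state()['moment'],2))
s=capture('side');q=(240,161)
i=s['img'][q[1]-35:q[1]+35,q[0]-45:q[0]+45];cv2.imwrite('pics/side29z.png',cv2.cvtColor(cv2.resize(i,None,fx=8,fy=8,interpolation=cv2.INTER_CUBIC),cv2.COLOR_RGB2BGR))
```

```text
pos [ 0.5594 -0.1727  0.0875] jaw 71.99 q7 1.59 F [ 0.2 -0.9 -2.5] w 0.0157 t 44.35
tilt [-1.e-04  0.e+00 -1.e+00]
yaw 0 lin_after_yaw [-0.0006 -0.0001 -0.0012] lin_before_yaw [-0.0006 -0.0001 -0.0012]
[-0.02  0.04  0.02]
```

View pics/side29z.png

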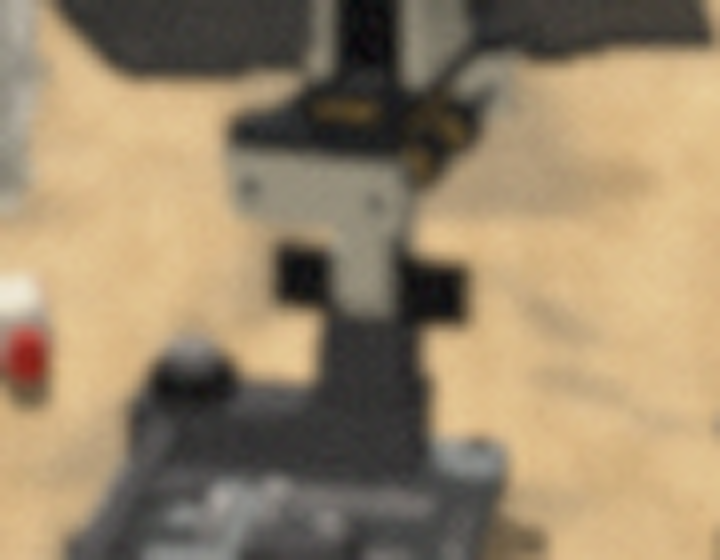

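apply_moves:
  gripper: [0,0,0,0,0]
  linear:
    - [0,0,0.001]
    - [0,0,0.001]
    - [0,0,0]
    - [0,0,0]
    - [0,0,0]
  yaw: [0,0,0,0,0]

```text
time: 44.9
tcp_pos: [0.5595, -0.1727, 0.0874]
eef_rot: [0.156, 0.988, 0.0, 0.0]
force: [-4.3, 2.5, 13.7]
grip_width: 0.0157
```

Contact at 14 N: the key is fully seated. I'll ease off slightly and start turning clockwise in stages, following the key axis, which lies 3 mm off the TCP.

apply_moves:
  gripper: [0,0,0,0,0,0,0,0,0,0]
  linear:
    - [0,0,-0.001]
    - [0,0.0003,0]
    - [0,0.0003,0]
    - [0,0.0003,0]
    - [0,0.0003,0]
    - [0,0.0003,0]
    - [0,0.0003,0]
    - [0,0.0003,0]
    - [0,0,0]
    - [0,0,0]
  yaw: [0,5,5,5,5,5,5,5,0,0]
  force: 55

```text
time: 45.9
tcp_pos: [0.5607, -0.1713, 0.0875]
eef_rot: [0.446, 0.895, -0.0, 0.0]
force: [-2.5, -0.2, 6.2]
grip_width: 0.0158
```

Run:
```python
from h import *
plan([0.56,-.173,.0887],-12); print(np.round(state()['moment'],2))
c=capture('wrist');save(c,'w30')
```

```text
pos [ 0.5607 -0.1713  0.0875] jaw 36.99 q7 1.07 F [-2.5 -0.2  6.2] w 0.0158 t 45.9
tilt [ 2.e-04 -4.e-04 -1.e+00]
yaw 48.99 lin_after_yaw [-0.0018 -0.0003 -0.0012] lin_before_yaw [-0.0009 -0.0016 -0.0012]
[-0.09  0.76 -0.  ]
```

View pics/w30.png

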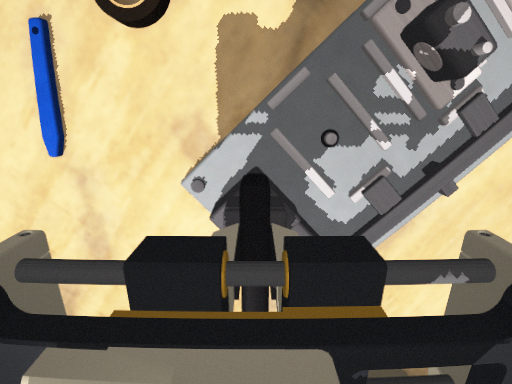

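apply_moves:
  gripper: [0,0,0,0,0,0,0,0,0,0]
  linear:
    - [0,0.0003,0]
    - [0,0.0003,0]
    - [0,0.0003,0]
    - [0,0.0003,0]
    - [0,0.0003,0]
    - [0,0.0003,0]
    - [0,0.0003,0]
    - [0,0.0003,0]
    - [0,0,0]
    - [0,0,0]
  yaw: [5,5,5,5,5,5,5,5,0,0]

```text
time: 46.95
tcp_pos: [0.5625, -0.1707, 0.0875]
eef_rot: [0.726, 0.688, -0.0, -0.0]
force: [-3.5, -0.5, 6.8]
grip_width: 0.0156
```

Run:
```python
from h import *
plan([0.56,-.173,.0887],-12); print(np.round(state()['moment'],2))
c=capture('wrist');save(c,'w31')
```

```text
pos [ 0.5625 -0.1707  0.0875] jaw -3.02 q7 0.47 F [-3.5 -0.5  6.8] w 0.0156 t 46.95
tilt [-4.e-04 -2.e-04 -1.e+00]
yaw 8.98 lin_after_yaw [-0.0027 -0.002  -0.0012] lin_before_yaw [-0.0024 -0.0024 -0.0012]
[-0.12  1.08 -0.07]
```

View pics/w31.png

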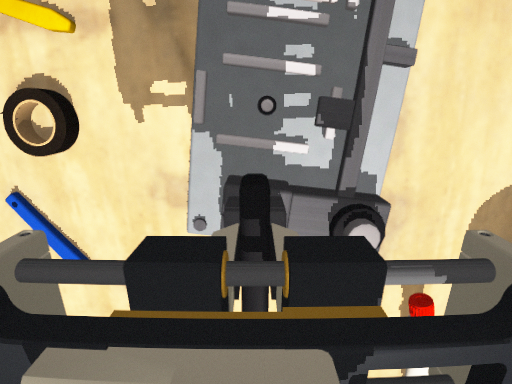

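apply_moves:
  gripper: [0,0,0,0,0]
  linear:
    - [0,0.0002,0]
    - [0,0.0002,0]
    - [0,0.0002,0]
    - [0,0,0]
    - [0,0,0]
  yaw: [3,3,3,0,0]

```text
time: 47.5
tcp_pos: [0.5629, -0.1708, 0.0874]
eef_rot: [0.777, 0.629, -0.0, -0.0]
force: [-4.1, 0.9, 8.3]
grip_width: 0.0156
```

Run:
```python
from h import *
plan([0.56,-.173,.0887],-12); print(np.round(state()['moment'],2))
```

```text
pos [ 0.5629 -0.1708  0.0874] jaw -12.02 q7 0.34 F [-4.1  0.9  8.3] w 0.0156 t 47.5
tilt [-7.e-04 -0.e+00 -1.e+00]
yaw -0.02 lin_after_yaw [-0.0028 -0.0024 -0.0013] lin_before_yaw [-0.0028 -0.0024 -0.0013]
[-0.02  1.16  0.  ]
```

apply_moves:
  gripper: [0,0,0,0,0]
  linear:
    - [0,0.0002,0]
    - [0,0.0001,0]
    - [0,0,0]
    - [0,0,0]
    - [0,0,0]
  yaw: [3,2,0,0,0]

```text
time: 48.0
tcp_pos: [0.5631, -0.1708, 0.0874]
eef_rot: [0.804, 0.595, -0.0, -0.0]
force: [-4.6, -0.1, 8.6]
grip_width: 0.0153
```

Run:
```python
from h import *
plan([0.56,-.173,.0887],-12); print(np.round(state()['moment'],2),np.round(state()['effort'],2))
c=capture('wrist');save(c,'w32')
```

```text
pos [ 0.5631 -0.1708  0.0874] jaw -17.02 q7 0.27 F [-4.6 -0.1  8.6] w 0.0153 t 48.0
tilt [-8.e-04  1.e-04 -1.e+00]
yaw -5.02 lin_after_yaw [-0.0028 -0.0026 -0.0013] lin_before_yaw [-0.003  -0.0024 -0.0013]
[-0.06  1.14  0.05] [-6.600e-01 -4.918e+01  7.320e+00 -2.196e+01 -6.900e-01 -1.440e+00
 -2.000e-02]
```

View pics/w32.png

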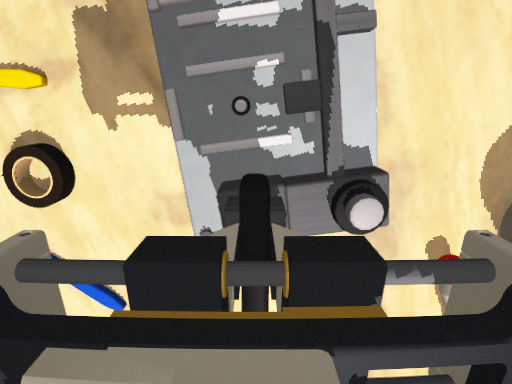

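apply_moves:
  gripper: [0,0,0,0]
  linear:
    - [0,0.0001,0]
    - [0,0.0001,0]
    - [0,0,0]
    - [0,0,0]
  yaw: [2,2,0,0]

```text
time: 48.45
tcp_pos: [0.5633, -0.1709, 0.0874]
eef_rot: [0.824, 0.566, -0.0, -0.0]
force: [-4.1, 0.3, 7.7]
grip_width: 0.0154
```

Run:
```python
from h import *
plan([0.56,-.173,.0887],-12); print(np.round(state()['moment'],2),np.round(state()['effort'],2))
```

```text
pos [ 0.5633 -0.1709  0.0874] jaw -21.02 q7 0.21 F [-4.1  0.3  7.7] w 0.0154 t 48.45
tilt [-8.e-04  1.e-04 -1.e+00]
yaw -9.02 lin_after_yaw [-0.0027 -0.0028 -0.0013] lin_before_yaw [-0.0031 -0.0024 -0.0013]
[-0.04  1.24  0.01] [-7.000e-01 -4.907e+01  7.580e+00 -2.193e+01 -7.100e-01 -1.460e+00
 -4.000e-02]
```

apply_moves:
  gripper: [0,0,0,0]
  linear:
    - [0,0.0001,0]
    - [0,0.0001,0]
    - [0,0,0]
    - [0,0,0]
  yaw: [2,2,0,0]

```text
time: 48.85
tcp_pos: [0.5635, -0.171, 0.0874]
eef_rot: [0.843, 0.537, -0.0, -0.0]
force: [-5.0, -0.5, 8.4]
grip_width: 0.0157
```

Run:
```python
from h import *
plan([0.56,-.173,.0887],-12); print(np.round(state()['moment'],2),np.round(state()['effort'],2))
c=capture('wrist');save(c,'w33')
```

```text
pos [ 0.5635 -0.171   0.0874] jaw -24.99 q7 0.15 F [-5.  -0.5  8.4] w 0.0157 t 48.85
tilt [-9.e-04 -0.e+00 -1.e+00]
yaw -12.99 lin_after_yaw [-0.0027 -0.003  -0.0012] lin_before_yaw [-0.0033 -0.0023 -0.0012]
[-0.06  1.24  0.26] [ -0.59 -48.97   7.94 -21.87  -0.87  -1.47  -0.22]
```

View pics/w33.png

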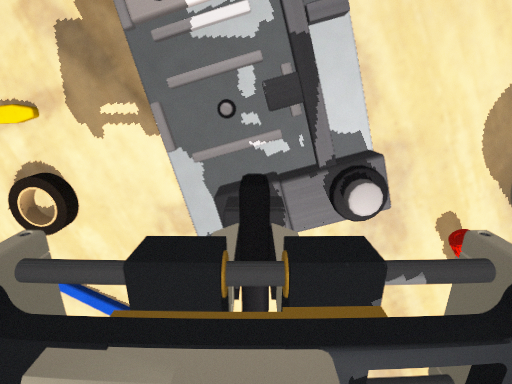

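apply_moves:
  gripper: [0,0,0,0]
  linear:
    - [0,0,0]
    - [0,0,0]
    - [0,0,0]
    - [0,0,0]
  yaw: [1.5,1.5,0,0]

```text
time: 49.3
tcp_pos: [0.5635, -0.171, 0.0875]
eef_rot: [0.857, 0.516, -0.0, -0.0]
force: [-4.7, -0.2, 8.2]
grip_width: 0.0157
```

Run:
```python
from h import *
plan([0.56,-.173,.0887],-12); print(np.round(state()['moment'],2),np.round(state()['effort'],2))
```

```text
pos [ 0.5635 -0.171   0.0875] jaw -27.93 q7 0.11 F [-4.7 -0.2  8.2] w 0.0157 t 49.3
tilt [-9.e-04 -3.e-04 -1.e+00]
yaw -15.93 lin_after_yaw [-0.0027 -0.0031 -0.0012] lin_before_yaw [-0.0034 -0.0022 -0.0012]
[-0.04  1.25  0.56] [ -0.4  -49.     8.3  -21.68  -1.14  -1.38  -0.56]
```

The moment climbed to 0.56 N m, so the drive is at its stop. I'll back off within the bore's slack and lift.

apply_moves:
  gripper: [0,0,0,0,0,0,0]
  linear:
    - [0,0,0]
    - [0,-0.0002,0]
    - [0,-0.0001,0]
    - [0,0,-0.001]
    - [0,0,-0.001]
    - [0,0,0]
    - [0,0,0]
  yaw: [-3,-3,-3,0,0,0,0]

```text
time: 50.0
tcp_pos: [0.5634, -0.1706, 0.0883]
eef_rot: [0.814, 0.58, -0.0, -0.0]
force: [-1.1, -1.9, -2.3]
grip_width: 0.0157
```

Run:
```python
from h import *
plan([0.56,-.173,.0887],-12); print(np.round(state()['moment'],2),np.round(state()['effort'],2))
c=capture('wrist');save(c,'w34')
```

```text
pos [ 0.5634 -0.1706  0.0883] jaw -19.04 q7 0.24 F [-1.1 -1.9 -2.3] w 0.0157 t 50.0
tilt [-8.e-04 -3.e-04 -1.e+00]
yaw -7.04 lin_after_yaw [-0.0031 -0.0028 -0.0004] lin_before_yaw [-0.0034 -0.0024 -0.0004]
[-0.41  0.49 -0.  ] [-1.010e+00 -5.367e+01  8.090e+00 -2.302e+01 -6.200e-01 -2.200e-01
 -1.000e-02]
```

View pics/w34.png

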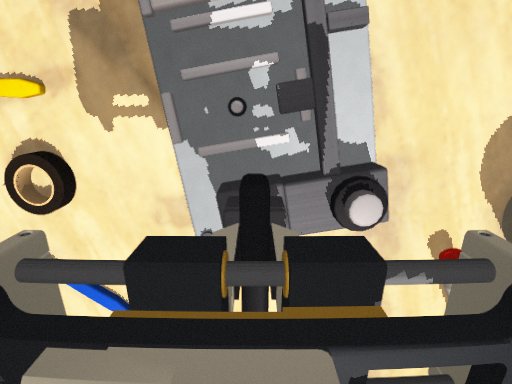

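Relaxed, with no moment and only the key's weight. Lifting.

apply_moves:
  gripper: [0,0,0,0,0,0,0,0,0,0]
  linear:
    - [0,0,-0.005]
    - [0,0,-0.005]
    - [0,0,-0.006]
    - [0,0,-0.006]
    - [0,0,-0.01]
    - [0,0,-0.025]
    - [0,0,-0.03]
    - [0,0,-0.03]
    - [0,0,0]
    - [0,0,0]
  yaw: [0,0,0,0,0,0,0,0,0,0]

```text
time: 51.05
tcp_pos: [0.5647, -0.1699, 0.2069]
eef_rot: [0.814, 0.581, 0.001, 0.001]
force: [0.0, -0.4, -2.6]
grip_width: 0.0157
```

Run:
```python
from h import *
import pickle
c=capture('scene');c=capture('wrist');save(c,'w35');pickle.dump(c,open('w35.pkl','wb'))
plan([0.43,0.348,0.20],6)
```

```text
pos [ 0.5633 -0.1696  0.2049] jaw -18.98 q7 0.15 F [-0.6  0.4 -2.3] w 0.0155 t 51.15
tilt [-1.2e-03  9.0e-04 -1.0e+00]
yaw -24.98 lin_after_yaw [ 0.5287 -0.0784  0.0055] lin_before_yaw [ 0.4461 -0.2943  0.0055]
```

View pics/w35.png

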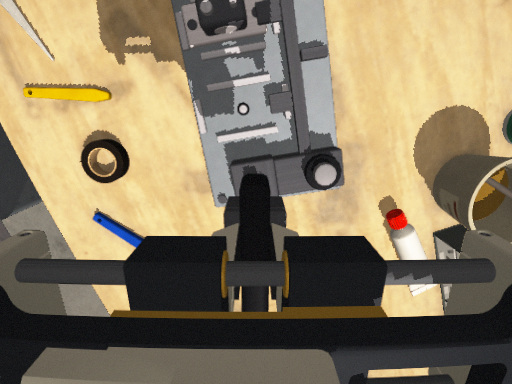

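apply_moves:
  gripper: [0,0,0,0,0]
  linear:
    - [-0.04,0,-0.01]
    - [-0.04,0,-0.01]
    - [0,0,0]
    - [0,0,0]
    - [0,0,0]
  yaw: [0,0,0,0,0]

```text
time: 51.65
tcp_pos: [0.5376, -0.2445, 0.2243]
eef_rot: [0.814, 0.581, -0.0, -0.001]
force: [-0.3, -1.1, -1.7]
grip_width: 0.0155
```

Run:
```python
from h import *
import pickle
c=capture('wrist');pickle.dump(c,open('w36.pkl','wb'))
im=c['img'][0:200,140:400];cv2.imwrite('pics/w36z.png',cv2.cvtColor(cv2.resize(im,None,fx=3,fy=3,interpolation=cv2.INTER_CUBIC),cv2.COLOR_RGB2BGR))
plan([0.43,0.348,0.20],6)
```

```text
pos [ 0.5378 -0.2441  0.2244] jaw -18.89 q7 0.29 F [ 0.2 -0.6 -1.8] w 0.0159 t 51.7
tilt [-0.0018  0.0015 -1.    ]
yaw -24.89 lin_after_yaw [ 0.6001 -0.0453  0.0254] lin_before_yaw [ 0.5253 -0.2937  0.0254]
```

View pics/w36z.png

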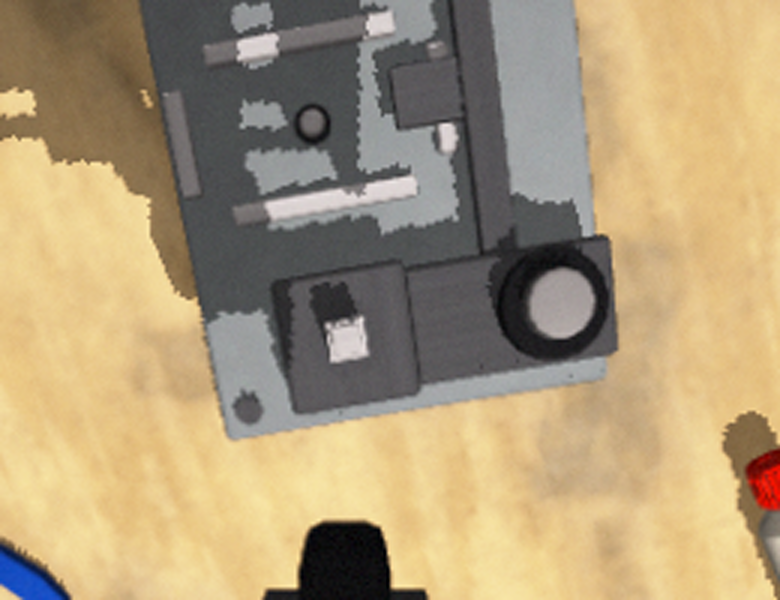

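The shaft is now square with the housing and the lock finger lies over the nest's end strip, so the drive is at its stop. The key goes back to the near compartment.

Run:
```python
from h import *
rows([0.43,0.352,0.20],-24.9,15)
```

```text
yaw/row -1.66
[[0.035, -0.02, 0.002], [0.036, -0.019, 0.002], [0.036, -0.018, 0.002], [0.037, -0.017, 0.002], [0.037, -0.015, 0.002], [0.038, -0.014, 0.002], [0.038, -0.013, 0.002], [0.039, -0.012, 0.002], [0.039, -0.011, 0.002], [0.039, -0.01, 0.002]]
[[0.039, -0.009, 0.002], [0.04, -0.008, 0.002], [0.04, -0.006, 0.002], [0.04, -0.005, 0.002], [0.04, -0.004, 0.002]]
```

apply_moves:
  gripper: [0,0,0,0,0,0,0,0,0,0]
  linear:
    - [0.035,-0.02,0]
    - [0.036,-0.019,0]
    - [0.036,-0.018,0]
    - [0.037,-0.017,0]
    - [0.037,-0.015,0]
    - [0.038,-0.014,0]
    - [0.038,-0.013,0]
    - [0.039,-0.012,0]
    - [0.039,-0.011,0]
    - [0.039,-0.01,0]
  yaw: [-1.66,-1.66,-1.66,-1.66,-1.66,-1.66,-1.66,-1.66,-1.66,-1.66]

```text
time: 52.7
tcp_pos: [0.465, 0.1547, 0.2253]
eef_rot: [0.72, 0.693, -0.0, -0.0]
force: [-0.2, -0.3, -2.3]
grip_width: 0.0156
```

apply_moves:
  gripper: [0,0,0,0,0,0,0,0,0]
  linear:
    - [0.039,-0.009,0]
    - [0.04,-0.008,0]
    - [0.04,-0.006,0]
    - [0.04,-0.005,0]
    - [0.04,-0.004,0]
    - [0,0,0]
    - [0,0,0]
    - [0,0,0]
    - [0,0,0]
  yaw: [-1.66,-1.66,-1.66,-1.66,-1.66,0,0,0,0]

```text
time: 53.6
tcp_pos: [0.4314, 0.3491, 0.2254]
eef_rot: [0.671, 0.742, -0.0, 0.0]
force: [-0.7, 1.1, -2.6]
grip_width: 0.0159
```

Run:
```python
from h import *
c=capture('wrist');save(c,'w37')
plan([0.43,0.352,0.06],5.9)
```

```text
pos [0.4315 0.3492 0.2256] jaw 5.77 q7 -0.54 F [-0.3 -1.1 -2.3] w 0.0153 t 53.65
tilt [-0.e+00 -4.e-04 -1.e+00]
yaw -0.13 lin_after_yaw [ 0.003  -0.0012  0.1656] lin_before_yaw [ 0.003  -0.0012  0.1656]
```

View pics/w37.png

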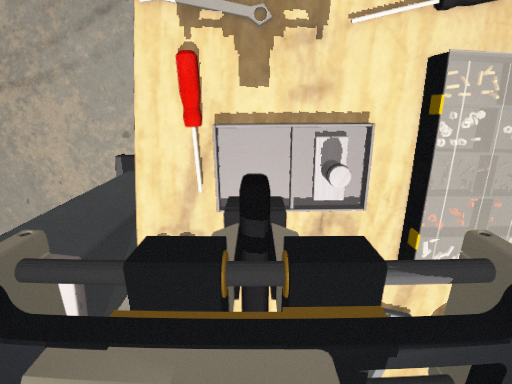

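Square over the near compartment. Lowering.

apply_moves:
  gripper: [0,0,0,0,0,0,0,0,0,0]
  linear:
    - [0.003,-0.001,0.02]
    - [0,0,0.03]
    - [0,0,0.03]
    - [0,0,0.03]
    - [0,0,0.03]
    - [0,0,0.02]
    - [0,0,0.014]
    - [0,0,0.005]
    - [0,0,0]
    - [0,0,0]
  yaw: [0,0,0,0,0,0,0,0,0,0]

```text
time: 54.65
tcp_pos: [0.4306, 0.3538, 0.0476]
eef_rot: [0.67, 0.742, 0.001, 0.0]
force: [-0.3, 0.6, -1.9]
grip_width: 0.0159
```

apply_moves:
  gripper: [0,0,0,0]
  linear:
    - [0,0,0.001]
    - [0,0,0.001]
    - [0,0,0]
    - [0,0,0]
  yaw: [0,0,0,0]

```text
time: 55.05
tcp_pos: [0.4299, 0.3534, 0.0449]
eef_rot: [0.67, 0.743, 0.0, -0.0]
force: [0.0, -0.2, -1.7]
grip_width: 0.0159
```

apply_moves:
  gripper: [0,0,0,0,0]
  linear:
    - [0,0,0.001]
    - [0,0,0.001]
    - [0,0,0.001]
    - [0,0,0]
    - [0,0,0]
  yaw: [0,0,0,0,0]

```text
time: 55.55
tcp_pos: [0.4297, 0.3533, 0.0415]
eef_rot: [0.67, 0.743, -0.0, -0.0]
force: [-0.6, -1.1, -2.3]
grip_width: 0.0153
```

apply_moves:
  gripper: [0,0,0]
  linear:
    - [0,0,0.001]
    - [0,0,0]
    - [0,0,0]
  yaw: [0,0,0]

```text
time: 55.85
tcp_pos: [0.4299, 0.3534, 0.0414]
eef_rot: [0.67, 0.742, 0.0, -0.0]
force: [-1.9, -1.9, 5.7]
grip_width: 0.0156
```

On the floor. Releasing and lifting.

apply_moves:
  gripper: [40,40,40,40,40,40,40,40,40,40]
  linear:
    - [0,0,0]
    - [0,0,0]
    - [0,0,0]
    - [0,0,-0.02]
    - [0,0,-0.03]
    - [0,0,-0.04]
    - [0,0,-0.04]
    - [0,0,-0.05]
    - [0,0,0]
    - [0,0,0]
  yaw: [0,0,0,0,0,0,0,0,0,0]

```text
time: 56.85
tcp_pos: [0.4305, 0.3541, 0.2221]
eef_rot: [0.67, 0.743, 0.002, -0.0]
force: [-0.3, 0.8, 0.4]
grip_width: 0.0373
```

Run:
```python
from h import *
c=capture('side');save(c,'d38');c=capture('wrist');save(c,'w38')
rows([0.62,-0.17,0.24],0,14)
```

```text
yaw/row 0.0
[[-0.039, 0.01, -0.001], [-0.039, 0.01, -0.001], [-0.039, 0.01, -0.001], [-0.039, 0.01, -0.001], [-0.039, 0.01, -0.001], [-0.039, 0.01, -0.001], [-0.039, 0.01, -0.001], [-0.039, 0.01, -0.001], [-0.039, 0.01, -0.001], [-0.039, 0.01, -0.001]]
[[-0.039, 0.01, -0.001], [-0.039, 0.01, -0.001], [-0.039, 0.01, -0.001], [-0.039, 0.01, -0.001]]
```

View pics/w38.png

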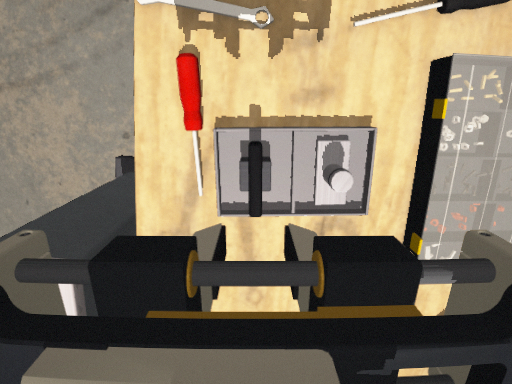

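View pics/d38.png

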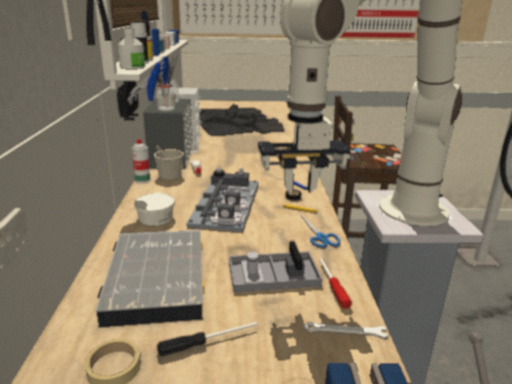

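The key stands upright in the near compartment and the master in the far one. Now the start button.

apply_moves:
  gripper: [0,0,0,0,0,0,0,0,0,0]
  linear:
    - [-0.04,0.011,-0.01]
    - [-0.044,0.011,-0.01]
    - [-0.044,0.011,0]
    - [-0.044,0.011,0]
    - [-0.044,0.011,0]
    - [-0.044,0.011,0]
    - [-0.044,0.011,0]
    - [-0.044,0.011,0]
    - [-0.044,0.011,0]
    - [-0.044,0.011,0]
  yaw: [0,0,0,0,0,0,0,0,0,0]
  force: 20

```text
time: 57.95
tcp_pos: [0.5832, -0.0706, 0.2384]
eef_rot: [0.67, 0.743, -0.001, -0.001]
force: [-0.2, 1.5, -0.7]
grip_width: 0.0007
```

apply_moves:
  gripper: [0,0,0,0,0,0,0,0,0,0]
  linear:
    - [-0.044,0.011,0]
    - [-0.044,0.011,0]
    - [-0.044,0.011,0]
    - [-0.044,0.011,0]
    - [0,0,0]
    - [0,0,0]
    - [0,0,0]
    - [0,0,0]
    - [0,0,0]
    - [0,0,0]
  yaw: [0,0,0,0,0,0,0,0,0,0]

```text
time: 58.95
tcp_pos: [0.646, -0.2384, 0.2409]
eef_rot: [0.669, 0.743, 0.0, 0.0]
force: [0.2, 1.1, 0.2]
grip_width: 0.0003
```

Run:
```python
from h import *
import pickle
plan([0.6415,-.187,0.12])
c=capture('wrist');save(c,'w39');pickle.dump(c,open('w39.pkl','wb'))
```

```text
pos [ 0.646  -0.2384  0.2409] jaw 5.99 q7 0.63 F [0.2 1.1 0.2] w 0.0003 t 58.95
tilt [ 4.e-04  4.e-04 -1.e+00]
yaw 0 lin_after_yaw [0.0515 0.0008 0.1209] lin_before_yaw [0.0515 0.0008 0.1209]
```

View pics/w39.png

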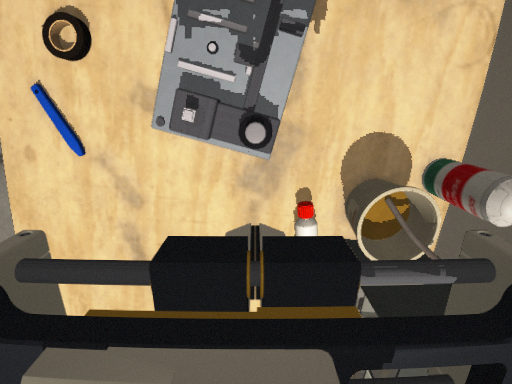

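Run:
```python
from h import *
import pickle
a=pickle.load(open('w39.pkl','rb'));b=pickle.load(open('w22.pkl','rb'));d=pickle.load(open('w36.pkl','rb'))
pa,pb,pd=(256,131),(441.8,110),(327,101)
print(tri(a,pa,b,pb),tri(d,pd,b,pb),tri(a,pa,d,pd))
for z in (.04,.05,.06): print(z,onz(a,pa,z).round(4),onz(d,pd,z).round(4),onz(b,pb,z).round(4))
plan([0.6415,-.187,0.12])
```

```text
(array([ 0.64138211, -0.18423611,  0.06809884]), np.float64(0.00026336544345958475)) (array([ 0.64072574, -0.18699189,  0.06379665]), np.float64(0.00021950067789355064)) (array([ 0.64172919, -0.18607108,  0.0588091 ]), np.float64(0.002263807478008521))
0.04 [ 0.6419 -0.1863  0.04  ] [ 0.6465 -0.1882  0.04  ] [ 0.6384 -0.2028  0.04  ]
0.05 [ 0.6417 -0.1856  0.05  ] [ 0.644  -0.1877  0.05  ] [ 0.6394 -0.1962  0.05  ]
0.06 [ 0.6416 -0.1849  0.06  ] [ 0.6416 -0.1871  0.06  ] [ 0.6404 -0.1896  0.06  ]
pos [ 0.646  -0.2387  0.2409] jaw 5.96 q7 0.63 F [ 0.4 -1.2 -0.4] w 0.0006 t 59.0
tilt [ 5.e-04  2.e-04 -1.e+00]
yaw 0 lin_after_yaw [0.0519 0.0008 0.1209] lin_before_yaw [0.0519 0.0008 0.1209]
```

apply_moves:
  gripper: [0,0,0,0,0,0,0,0,0,0]
  linear:
    - [0.026,0,0.01]
    - [0.026,0.001,0.02]
    - [0,0,0.03]
    - [0,0,0.03]
    - [0,0,0.03]
    - [0,0,0.025]
    - [0,0,0.015]
    - [0,0,0]
    - [0,0,0]
    - [0,0,0]
  yaw: [0,0,0,0,0,0,0,0,0,0]

```text
time: 60.0
tcp_pos: [0.6427, -0.1883, 0.0824]
eef_rot: [0.67, 0.742, 0.001, 0.001]
force: [0.5, 0.0, 0.5]
grip_width: 0.0004
```

Run:
```python
from h import *
plan([0.6415,-.186,0.06])
c=capture('wrist');save(c,'w40')
```

```text
pos [ 0.6427 -0.1883  0.0824] jaw 5.89 q7 0.62 F [0.5 0.  0.5] w 0.0004 t 60.0
tilt [ 2.8e-03 -7.0e-04 -1.0e+00]
yaw 0 lin_after_yaw [ 0.0024 -0.001   0.0224] lin_before_yaw [ 0.0024 -0.001   0.0224]
```

View pics/w40.png

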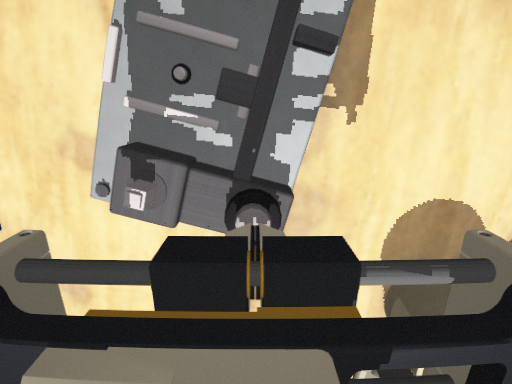

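apply_moves:
  gripper: [0,0,0,0,0,0,0]
  linear:
    - [0.001,0,0.005]
    - [0,0,0.005]
    - [0,0,0.004]
    - [0,0,0.002]
    - [0,0,0]
    - [0,0,0]
    - [0,0,0]
  yaw: [0,0,0,0,0,0,0]

```text
time: 60.75
tcp_pos: [0.6413, -0.1868, 0.0647]
eef_rot: [0.67, 0.742, 0.0, -0.0]
force: [-0.5, 0.9, 2.1]
grip_width: 0.0005
```

Run:
```python
from h import *
plan([0.6415,-.186,0.06])
s=capture('side');i=s['img'][125:245,175:275];cv2.imwrite('pics/d41z.png',cv2.cvtColor(cv2.resize(i,None,fx=6,fy=5,interpolation=cv2.INTER_CUBIC),cv2.COLOR_RGB2BGR))
```

```text
pos [ 0.6413 -0.1868  0.0647] jaw 5.89 q7 0.63 F [-0.5  0.9  2.1] w 0.0005 t 60.75
tilt [-2.e-04  2.e-04 -1.e+00]
yaw 0 lin_after_yaw [0.0007 0.0003 0.0047] lin_before_yaw [0.0007 0.0003 0.0047]
```

View pics/d41z.png

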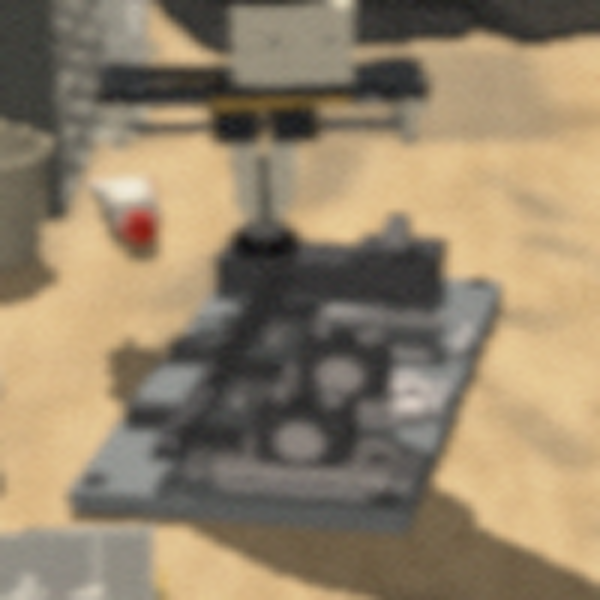

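The fingertips are on the button (2 N). Pressing.

apply_moves:
  gripper: [0,0,0,0,0,0,0]
  linear:
    - [0,0,0.002]
    - [0,0,0.002]
    - [0,0,0.001]
    - [0,0,0.001]
    - [0,0,0]
    - [0,0,0]
    - [0,0,0]
  yaw: [0,0,0,0,0,0,0]

```text
time: 61.5
tcp_pos: [0.6416, -0.1869, 0.0593]
eef_rot: [0.67, 0.742, 0.0, 0.0]
force: [-1.1, 1.6, 6.9]
grip_width: 0.0007
```

apply_moves:
  gripper: [0,0,0,0,0]
  linear:
    - [0,0,0.001]
    - [0,0,0.001]
    - [0,0,0]
    - [0,0,0]
    - [0,0,0]
  yaw: [0,0,0,0,0]

```text
time: 62.0
tcp_pos: [0.6417, -0.1869, 0.0591]
eef_rot: [0.67, 0.742, 0.001, 0.0]
force: [-6.3, 2.5, 17.6]
grip_width: 0.0002
```

The button bottomed out: it stopped at z = 0.0591 with 17.6 N. I'll release it, rise and move aside for final checks.

apply_moves:
  gripper: [0,0,0,0,0,0,0,0,0,0]
  linear:
    - [0,0,-0.005]
    - [0,0,-0.01]
    - [0,0,-0.02]
    - [0,0,-0.03]
    - [0,0,-0.03]
    - [0,0,-0.04]
    - [0,0,-0.03]
    - [0,-0.0,-0.02]
    - [0,0,0]
    - [0,0,0]
  yaw: [0,0,0,0,0,0,0,0,0,0]

```text
time: 63.0
tcp_pos: [0.6412, -0.1868, 0.2413]
eef_rot: [0.67, 0.743, 0.0, -0.0]
force: [0.4, 0.8, -0.3]
grip_width: 0.0003
```

apply_moves:
  gripper: [0,0,0,0,0,0,0]
  linear:
    - [-0.02,-0.01,0]
    - [-0.02,-0.01,0]
    - [-0.02,-0.01,0]
    - [0,0,0]
    - [0,0,0]
    - [0,0,0]
    - [0,0,0]
  yaw: [0,0,0,0,0,0,0]

```text
time: 63.7
tcp_pos: [0.6182, -0.2478, 0.2409]
eef_rot: [0.669, 0.743, 0.0, -0.001]
force: [0.1, -0.0, 0.0]
grip_width: 0.0005
```

Run:
```python
from h import *
print(state()['force'],state()['tcp_pos'])
c=capture('wrist');im=c['img'][0:240,130:400];cv2.imwrite('pics/w42z.png',cv2.cvtColor(cv2.resize(im,None,fx=2.5,fy=2.5,interpolation=cv2.INTER_CUBIC),cv2.COLOR_RGB2BGR))
s=capture('scene');i=s['img'][120:280,130:350];cv2.imwrite('pics/s42.png',cv2.cvtColor(cv2.resize(i,None,fx=3.5,fy=3.5,interpolation=cv2.INTER_CUBIC),cv2.COLOR_RGB2BGR))
```

```text
[ 0.10676448 -0.02518027  0.03987037] [ 0.61818584 -0.2477942   0.24086409]
```

View pics/w42z.png

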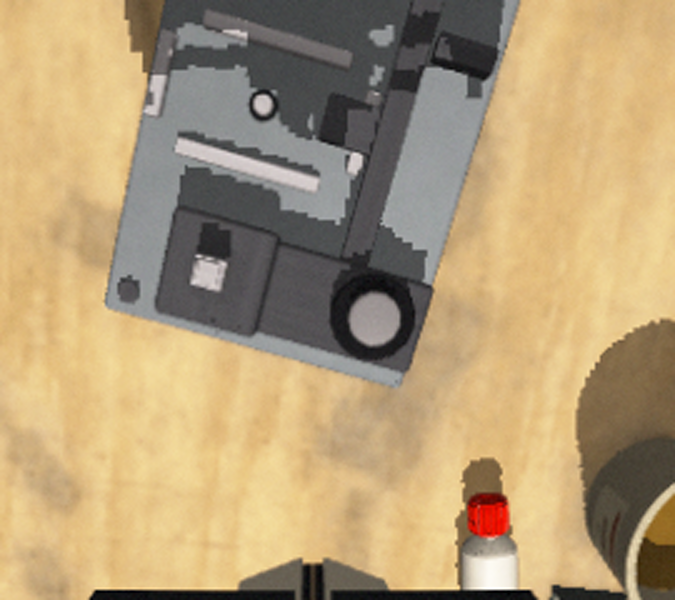

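View pics/s42.png

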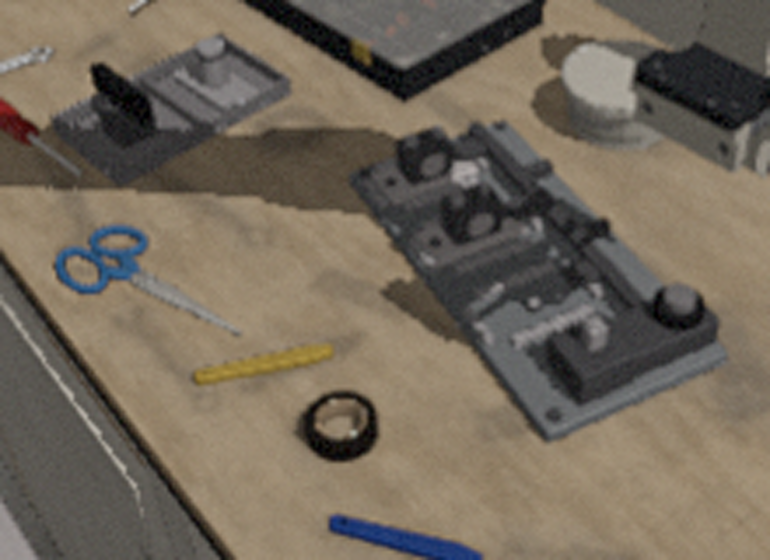

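Everything looks right. I'll take one look from above over the locked feet before handing in.

apply_moves:
  gripper: [0,0,0,0,0,0,0,0]
  linear:
    - [0.04,0,-0.01]
    - [0.04,0,0]
    - [0.04,0,0]
    - [0.04,0,0]
    - [0,0,0]
    - [0,0,0]
    - [0,0,0]
    - [0,0,0]
  yaw: [0,0,0,0,0,0,0,0]

```text
time: 64.6
tcp_pos: [0.6012, -0.0922, 0.2518]
eef_rot: [0.671, 0.742, -0.0, 0.0]
force: [1.0, -0.6, 0.5]
grip_width: 0.0008
```

Run:
```python
from h import *
c=capture('wrist');im=c['img'][0:240,100:400];cv2.imwrite('pics/w43z.png',cv2.cvtColor(cv2.resize(im,None,fx=2.5,fy=2.5,interpolation=cv2.INTER_CUBIC),cv2.COLOR_RGB2BGR))
```

```text
(no output)
```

View pics/w43z.png

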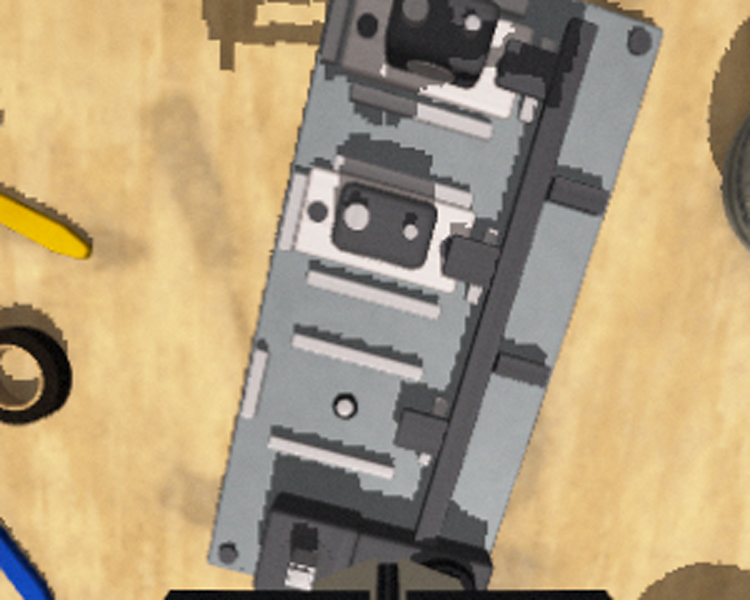

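Both callipers sit between their strips, with the lock fingers over the far ends of their feet. Handing in.

Run:
```python
from h import *
print(sign_off())
```

```text
the job is handed in; nothing more can be done
None
```

The job is done and handed in at about 65 s, with the robot clear of everything.

- **Master:** I lifted it out of nest 2 and stood it in the far compartment of the tray.
- **Callipers:** Only two were on the bench. I stood one in nest 0 and one in nest 1; nest 2 stays empty.
- **Key:** I pushed it onto the drive shaft until it made firm contact. I then turned it clockwise until the torque rose to 0.56 N m at the stop, lifted it off and stood it upright in the near compartment.
- **Start button:** I pressed it last. It travelled about 5.5 mm from first touch and bottomed out at 17.6 N.

The last pictures show both callipers inside their nest strips with the lock fingers over the far ends of their feet. The shaft is square with its housing, the key and master stand in the tray, and the tape and tyre lever look undisturbed.

- **Not directly confirmed:** The sensing pins can't be seen under the feet. That they are down is judged from the seating height and the weight coming off the gripper.
- **Disagreements:** The wrist camera's estimates differed by 1–3 mm between views. I corrected for this by comparing parts within one picture before each fit.

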